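# Set up the slide-staining line

### The job

Get the slide-staining line ready: stand the green jar fully home in the empty middle place of the steel holder, then lower the slide rack down into it, never tipping the rack far over or letting it drop (the slides are glass), then put the tall green cover on that jar, over the rack's handle. Also close the pink jar and the blue jar, each with the flat lid of its own colour, all lids and covers sitting flat on their rims. Leave the four jars that are already in the holder standing in their places.

Things in the scene. Friction and masses are not known exactly. Their poses are not given: they have to be found in the camera images.
- holder: Fixed steel tray for a row of 5 jars, 70 (x) x 252 (y) mm, rim 14 mm, end handles 33 mm high out to y = 143. Origin: centre of underside = middle place, the empty one. Places every 48 mm along y, parted by ribs 4 mm wide, 3 mm above the floor. A jar in it stands 3 mm above the holder's origin, x along the holder's x (half turns alike), 4 mm from the jars beside it.
- green_jar: Open green plastic jar standing empty on the bench, yaw within 0.5 rad: 58 (x) x 44 (y) x 92 mm high, mouth 52 x 38, inner floor 6 mm up; the lowest 4 mm are set in 3 mm all round. Origin: centre of underside. Jars beside it in the holder leave room for fingers only at its two x faces (58 mm across): grasp near the top. Half turns alike. 80 to 140 g.
- slide_rack: Grey rack of eight upright glass slides with white ends, black handle at its middle, standing on the bench, yaw within 0.5 rad. Base 46 (x) x 32 (y) mm, slides up to 78 mm, handle 10 (x) x 16 (y), from 78 to 114 mm up. Origin: centre of underside. In the green jar: 6 mm above its origin, x along its x (half turns alike), handle 28 mm out of the rim. 70 to 120 g.
- green_cover: Tall hollow green cover, mouth down on the bench, yaw within 0.5 rad: 58 (x) x 44 (y) mm; lips at its x ends (46 x 30 overall, 6 deep) drop into a jar's mouth; on top a grip tab 12 (x) x 22 (y), 20 high. Origin: centre of the lips' underside (walls 6 to 41 mm, inner roof 38, tab 41 to 61). Seated: walls on the rim, origin 86 mm above the jar's, x axes parallel. 50 g.
- pink_lid: Pink flat lid, plate up on the bench, yaw within 0.5 rad. Plate 58 (x) x 44 (y) x 5 mm; under it a lip 46 x 30 x 6 that drops into a jar's mouth; on it a grip tab 12 (x) x 22 (y), 20 high. Origin: centre of the lip's underside (plate at 6 to 11 mm, tab 11 to 31). Seated: plate flat on the rim, origin 86 mm above the jar's, x axes parallel. 30 g.
- blue_lid: Blue flat lid, plate up on the bench, yaw within 0.5 rad. Plate 58 (x) x 44 (y) x 5 mm; under it a lip 46 x 30 x 6 that drops into a jar's mouth; on it a grip tab 12 (x) x 22 (y), 20 high. Origin: centre of the lip's underside (plate at 6 to 11 mm, tab 11 to 31). Seated: plate flat on the rim, origin 86 mm above the jar's, x axes parallel. 30 g.
- pink_jar: Pink jar, open. Same shape as the green jar (58 x 44 x 92 mm, mouth 52 x 38), standing in one of the holder's four other places, its x along the holder's x. Origin: centre of underside. 160 g.
- blue_jar: Blue jar, open. Same shape as the green jar (58 x 44 x 92 mm, mouth 52 x 38), standing in one of the holder's four other places, its x along the holder's x. Origin: centre of underside. 160 g.
- yellow_jar: Yellow jar, closed with its own lid (tab up to 117 mm above the jar's underside); stays as it is. Same shape as the green jar (58 x 44 x 92 mm, mouth 52 x 38), standing in one of the holder's four other places, its x along the holder's x. Origin: centre of underside. 260 g.
- white_jar: White jar, closed with its own lid (tab up to 117 mm above the jar's underside); stays as it is. Same shape as the green jar (58 x 44 x 92 mm, mouth 52 x 38), standing in one of the holder's four other places, its x along the holder's x. Origin: centre of underside. 260 g.
There are look-alikes about, which are no part of the job. What is shaped like the pink_jar but orange is not meant.

How it is judged:
On the way, in this order (a step that is already met when the one before it is completed fails the run):
1. the green jar stands home in the holder's empty place (horizontal distance between green_jar and holder below 0.012 m and z of green_jar in the frame of holder between 0 and 0.006 m and angle between the x axis of green_jar and the x axis of holder, either way round below 0.15 rad and angle between green_jar's own z axis and vertical below 0.1 rad and linear speed of green_jar below 0.02 m/s), for 0.2 s.
2. the slide rack stands in the green jar, in the holder (horizontal distance between green_jar and holder below 0.012 m and z of green_jar in the frame of holder between 0 and 0.006 m and angle between the x axis of green_jar and the x axis of holder, either way round below 0.15 rad and angle between each of green_jar, slide_rack's own z axis and vertical below 0.1 rad and horizontal distance between slide_rack and green_jar below 0.01 m and z of slide_rack in the frame of green_jar between 0.002 and 0.01 m and angle between the x axis of slide_rack and the x axis of green_jar, either way round below 0.3 rad and linear speed of slide_rack below 0.02 m/s), for 0.2 s.
3. the green cover sits flat on the green jar, over the rack (horizontal distance between green_jar and holder below 0.012 m and z of green_jar in the frame of holder between 0 and 0.006 m and angle between the x axis of green_jar and the x axis of holder, either way round below 0.15 rad and angle between each of green_jar, slide_rack, green_cover's own z axis and vertical below 0.1 rad and horizontal distance between slide_rack and green_jar below 0.01 m and z of slide_rack in the frame of green_jar between 0.002 and 0.01 m and angle between the x axis of slide_rack and the x axis of green_jar, either way round below 0.3 rad and horizontal distance between green_cover and green_jar below 0.008 m and z of green_cover in the frame of green_jar between 0.083 and 0.089 m and angle between the x axis of green_cover and the x axis of green_jar, either way round below 0.25 rad and linear speed of green_cover below 0.02 m/s), for 0.2 s.
At the end, for the whole second after the job is handed in: Green jar on the floor of the holder's middle place (12 mm), rack on that jar's floor (10 mm), green cover on it and pink and blue lids on their own jars (8 mm, heights to 3 mm, rack 4 mm), upright within 0.1 rad; the four other jars within 12 mm of their starts; released, at rest (all of step 3 and horizontal distance between pink_lid and pink_jar below 0.008 m and z of pink_lid in the frame of pink_jar between 0.083 and 0.089 m and angle between the x axis of pink_lid and the x axis of pink_jar, either way round below 0.25 rad and angle between each of pink_lid, blue_lid, pink_jar, yellow_jar, blue_jar, white_jar's own z axis and vertical below 0.1 rad and horizontal distance between blue_lid and blue_jar below 0.008 m and z of blue_lid in the frame of blue_jar between 0.083 and 0.089 m and angle between the x axis of blue_lid and the x axis of blue_jar, either way round below 0.25 rad and distance of each of pink_jar, yellow_jar, blue_jar, white_jar from where it was at the start of the episode below 0.012 m and linear speed of each of green_jar, slide_rack, pink_lid, blue_lid below 0.02 m/s and contact force between each of green_jar, slide_rack, green_cover, pink_lid, blue_lid and the fingers below 0.1 N); the robot touches nothing.
It fails at once if a jar already in the holder is pushed more than 20 mm or tipped by more than 0.3 rad (distance of any of pink_jar, yellow_jar, blue_jar, white_jar from where it was at the start of the episode above 0.02 m or angle between any of pink_jar, yellow_jar, blue_jar, white_jar's own z axis and vertical above 0.3 rad).
It fails at once if the slide rack is tipped by more than 0.6 rad (angle between slide_rack's own z axis and vertical above 0.6 rad).
It fails at once if the slide rack is let fall (moving faster than 0.8 m/s out of the gripper, a drop of over 30 mm) (linear speed of slide_rack above 0.8 m/s and contact force between slide_rack and the fingers below 0.05 N).
It also fails if it takes over 115 s, if anything falls off the work surface, if the arm or the gripper's body presses on something with over 40 N, if the wrist force passes 120 N, or if a joint passes its speed limit or range.

### The arm

A 7-joint arm with a two-finger parallel gripper is mounted at the origin on the work surface. World frame = base frame: x ahead of the robot, y to its left, z up, the work surface at z = 0. Lengths are in m, angles in rad, forces in N, time in s.
With the tool pointing down it reaches from about 0.375 to 0.925 m from the base axis. Payload 3.1 kg.
Tool frame: the origin (TCP) lies on the front face of the gripper's body, between the roots of the fingers; the fingertips stand 73 mm ahead of it and the grasp point (between the pads) lies 54 mm ahead of it; z points along the fingers, y is the direction in which the jaws open and shut (so a half turn about z gives the same grasp; the last joint's range is limited). The gripper opens to 85 mm and grips with 20 to 120 N. Pads are 22 mm wide; open, the fingers measure 114 mm over their backs; the gripper's body (76 mm by 85 mm) begins 54 mm behind the grasp point. The pads swing forward as they close: fully open they stand 13 mm farther back than shut.
Start: joints at [-1.262, 0.383, 0.044, 1.598, -0.018, 1.161, -0.05], TCP at [0.257, 0.597, 0.304] pointing down, gripper open.
Joint ranges: [-2.61, 2.61], [-0.41, 2.15], [-1.48, 1.57], [0, 2.5], [-1.57, 4.71], [0.05, 1.97], [-2.85, 2.85]. Speed limits (rad/s): [2.79, 2.79, 3.14, 3.14, 3.14, 3.14, 3.14].

### API

Orientations are given as a rotation vector (axis times angle).
In Python, from cell import telemetry, get_image, workorder gives the robot as it stands. The module is installed in compiled form; this text tells all that it offers.
- The arm moves only by the tool jog_arm, never from a script. Its argument "plan" is a list of rows, each a list of 3 entries, a list of its own where there are three numbers: the shift along the tool's x, y, z in m, then the turn, a rotation vector about the tool's x, y, z in degrees, then the finger opening in m, from 0 to 0.0854. A call has 1 to 20 rows; each row shifts and turns the pose as measured when the row begins, along the tool's axes as they then stand; what a row does not reach is not made up. A row lasts 1/12 s, in which the tool goes at most 41.7 mm and 7.16 degrees, less where a joint would pass 70% of its speed; a pose out of reach is approached as far as the arm can. A call with a gripper value outside its range is refused whole. The fingers move at their own pace and stop on an object; "force" is the grip in N (left out, the last holds). Time passes only in rows, so rows that do not move let the fingers close. It gives the time, the measured TCP pose, the force and the opening at its end, in the units of the state.
- telemetry.state(): the state, without advancing time (a new reading comes with each control period).
- get_image(name): name is "side" or "top" or "wrist"; returns a dict with "frame" (400x640x3 uint8, blue, green, red), "depth" (400x640 float32, m along the optical axis (not along the pixel's ray), 0 where there is no reading), "fx", "fy", "cx", "cy" (pixels), "k1" (the pictures are not rectified: a ray, as slopes to the right and down, at radius r is drawn at 1 + k1 r^2 times it, then the intrinsics apply), "position" and "rotation" of the camera in the world. Camera axes: x right, y down, z forward; pixel columns grow to the right and rows downward; lengths in m; the calibration is good to about 2 mm. A picture is of the moment at which its call begins.
- workorder.close_job(): hands the job in, once; it reports no verdict.
The state is a dict: "t": time; "joint_positions": joint angles; "joint_velocities": joint speeds; "effort": joint torques, N m; "position": TCP position; "orientation": TCP orientation; "wrist_force": force on the tool from outside, world axes, zero at the start; "wrist_torque": the same for the moment, N m; "gripper_width": opening from 0.0 (shut) to 1.0 (fully open).
Only numpy, scipy, OpenCV 4.12 (cv2) and the standard library are available. Lean on these libraries where they do the work, as an engineer would, in place of code of your own. Each camera call takes 0.05 s, during which the arm holds its last target. There are 200 camera calls.

## Working session

There is one attempt and no reset: what is moved stays moved. The work goes in short steps, Python scripts to look and compute and a tool call to move; the robot and the scene stay as the last step left them, time stands still between calls to the robot, and variables do not carry over. Pictures are saved under pics/ and viewed, on a budget of 14 in all, crops included, one or two more only if the job needs it, and the job is handed in when it is done.

Besides the shell and the picture viewer there is one more tool, called by a JSON object that holds its "method" and its "body", one argument or row to a line. jog_arm: Moves the arm, as the interface text tells. Its arguments: {"type":"object","properties":{"plan":{"type":"array","items":{"type":"array"}},"force":{"type":"number"}},"required":["plan"]}

```bash
mkdir -p pics; ls; cat > h.py <<'E'
import numpy as np, cv2
from cell import telemetry, get_image, workorder
from scipy.spatial.transform import Rotation as R
def rot(r):
    r=np.array(r,float)
    return r if r.shape==(3,3) else (R.from_rotvec(r).as_matrix() if r.size==3 else R.from_quat(r).as_matrix())
def points(im):
    """world xyz for every pixel from depth"""
    h,w=im['depth'].shape
    K=np.array([[im['fx'],0,im['cx']],[0,im['fy'],im['cy']],[0,0,1]])
    uv=np.stack(np.meshgrid(np.arange(w),np.arange(h)),-1).reshape(-1,1,2).astype(float)
    d=((uv-[im['cx'],im['cy']])/[im['fx'],im['fy']]).reshape(-1,2)
    s=d.copy()
    for _ in range(15): s=d/(1+im['k1']*(s**2).sum(1,keepdims=True))
    ray=np.c_[s,np.ones(len(s))]@rot(im['rotation']).T
    return (np.array(im['position'])+ray*im['depth'].reshape(-1,1)).reshape(h,w,3), ray.reshape(h,w,3)
E
python3 - <<'E'
from h import *
for n in ('top','side','wrist'):
    im=get_image(n); cv2.imwrite(f'pics/{n}0.png',im['frame'])
    print(n,{k:np.round(v,4).tolist() for k,v in im.items() if k not in('frame','depth')})
s=telemetry.state(); print(s)
E
```

```text
pics
top {'fx': 479.5717, 'fy': 479.5717, 'cx': 322.2886, 'cy': 196.5167, 'k1': -0.0568, 'position': [0.4207, 0.0024, 0.9956], 'rotation': [-2.1954, 2.1429, -0.1119]}
side {'fx': 483.6008, 'fy': 483.6008, 'cx': 318.8709, 'cy': 201.0779, 'k1': -0.0153, 'position': [0.088, -0.9001, 0.7419], 'rotation': [-2.1379, 0.4449, -0.251]}
wrist {'fx': 300.9862, 'fy': 300.9862, 'cx': 316.7485, 'cy': 201.6803, 'k1': -0.0221, 'position': [0.1944, 0.6249, 0.3732], 'rotation': [2.4242, 1.5961, 0.2181]}
{'t': 0.15, 'joint_positions': array([-1.26182129,  0.38363627,  0.04381924,  1.59921445, -0.0179016 ,
        1.16122663, -0.04985743]), 'joint_velocities': array([ 1.42340830e-04, -2.53772447e-03, -1.23016436e-04, -3.02549747e-03,
       -1.48389918e-03, -5.61230049e-05, -1.62621324e-03]), 'effort': array([ 1.90031387e-03, -4.34050691e+01,  1.02682471e+00, -2.49979073e+01,
        1.07782177e-02,  7.24274840e-03,  8.98019238e-06]), 'position': array([0.256913  , 0.59642316, 0.30278177]), 'orientation': array([-0.63428051, -3.07655907,  0.00324618]), 'wrist_force': array([ 0.58478122,  0.36500397, -0.21503271]), 'wrist_torque': array([-0.02870902,  0.03041731, -0.01836185]), 'gripper_width': 1.0013273539520682}
```

View pics/top0.png

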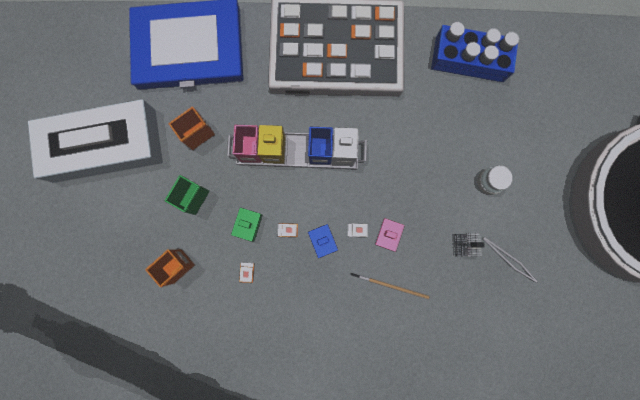

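View pics/side0.png

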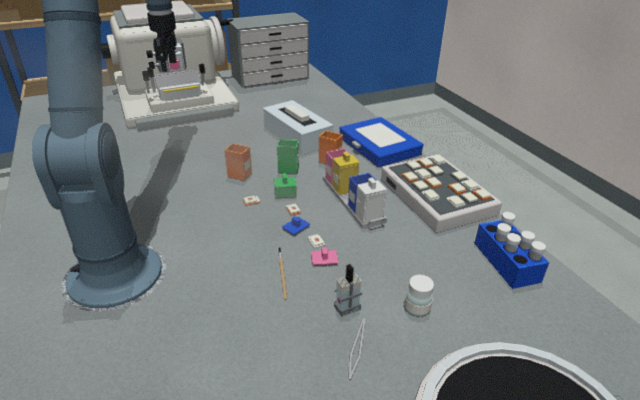

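Top view: green jar (187,194), with orange look-alikes at (191,127) and (168,267). The green cover is at (246,224), blue lid (322,241), pink lid (390,235), and the rack at (467,245) with tweezers beside it. The holder runs from (230,148) to (365,150): pink jar (245,141), yellow (271,140), the gap (297,150), blue (320,143), white (345,143). By the description I choose the green jar, and the orange jars and slide boxes are not part of the job. Next I measure with colour masks, depth and known heights.

```bash
cat >> h.py <<'E'
def rect(P,m,zlo,zhi,nm=''):
    """min-area rect of masked points with height in band: centre, yaw of long side, sizes"""
    q=P[m&(P[...,2]>zlo)&(P[...,2]<zhi)]
    if len(q)<15: print(nm,'few',len(q)); return
    (c,s,a)=cv2.minAreaRect((q[:,:2]*1000).astype(np.float32))
    if s[0]<s[1]: s=s[::-1]; a+=90
    a=(a+90)%180-90
    print(nm,len(q),'c',np.round(c,1),'size',np.round(s,1),'long-yaw',round(a,1),'z med',np.round(np.median(q[:,2])*1000,1),'zmax',np.round(np.percentile(q[:,2],98)*1000,1))
    return c,s,a
def blob(hsv,lo,hi,seed):
    """connected colour blob nearest to seed pixel"""
    m=cv2.inRange(hsv,np.array(lo),np.array(hi)); n,l,st,c=cv2.connectedComponentsWithStats(m)
    k=[i for i in range(1,n) if st[i,4]>60]; i=min(k,key=lambda i:np.hypot(*(c[i]-seed)))
    return l==i
E
python3 - <<'E'
from h import *
im=get_image('top'); P,ray=points(im); hsv=cv2.cvtColor(im['frame'],cv2.COLOR_BGR2HSV)
def plane(u,v,z):
    r=ray[v,u]; p=np.array(im['position']); return np.round((p+r*(z-p[2])/r[2])[:2]*1000,1)
print('bench z', np.round(np.median(P[300:330,500:560,2])*1000,1))
for n,lo,hi,sd,bands in [('gjar',(45,60,20),(80,255,255),(187,194),[(.082,.102)]),
  ('cover',(45,60,20),(80,255,255),(246,224),[(.034,.048),(.052,.07)]),
  ('blid',(105,90,40),(130,255,255),(322,241),[(.003,.02),(.024,.04)]),
  ('plid',(145,60,60),(175,255,255),(390,235),[(.003,.02),(.024,.04)]),
  ('pjar',(145,60,40),(175,255,255),(245,141),[(.085,.105)]),
  ('bjar',(105,90,30),(130,255,255),(320,143),[(.085,.105)]),
  ('yjar',(20,90,60),(35,255,255),(271,140),[(.09,.108)])]:
    m=blob(hsv,lo,hi,sd)
    for b in bands: rect(P,m,*b,n)
Z=np.zeros(P.shape[:2],bool)
w=Z.copy(); w[120:175,333:360]=1; rect(P,w,.092,.11,'wjar')
w=Z.copy(); w[225:265,445:490]=1
rect(P,w,.09,.12,'rack handle'); rect(P,w,.05,.088,'rack slides'); rect(P,w,.012,.12,'rack all')
h=Z.copy(); h[125:175,225:372]=1; h&=(hsv[...,1]<40); rect(P,h,.008,.05,'holder')
f=im['frame']; a=cv2.resize(f[110:280,130:300],(600,600),interpolation=2)[:590]; cv2.imwrite('pics/crop1.png',a)
cv2.imwrite('pics/crop2.png',cv2.resize(f[205:275,430:520],None,fx=6,fy=6,interpolation=2))
E
```

```text
bench z -0.5
gjar 252 c [514.1 271.7] size [57.8 46.9] long-yaw -28.4 z med 90.9 zmax 94.7
cover 581 c [460.  154.4] size [58.4 44.8] long-yaw -16.6 z med 40.7 zmax 44.3
cover 71 c [460.1 154.5] size [22.4 11.7] long-yaw 73.2 z med 60.7 zmax 63.8
blid 540 c [431.  -0.] size [57.7 43.8] long-yaw 23.6 z med 10.7 zmax 14.4
blid 66 c [431.  -0.] size [21.6 11.9] long-yaw -66.9 z med 30.7 zmax 34.3
plid 525 c [ 447.2 -137.2] size [57.9 43.9] long-yaw -17.2 z med 10.5 zmax 14.9
plid 69 c [ 446.8 -137.9] size [21.9 11.8] long-yaw 71.6 z med 30.3 zmax 33.5
pjar 249 c [619.7 153.7] size [59.1 46.1] long-yaw -0.8 z med 93.8 zmax 97.6
bjar 229 c [618.8   9.5] size [58.1 45.9] long-yaw 0.8 z med 94.3 zmax 97.7
yjar 649 c [618.7 105.9] size [58.4 46.3] long-yaw -0.6 z med 99.9 zmax 103.6
wjar 636 c [617.3 -38.7] size [59. 46.] long-yaw -0.1 z med 99.7 zmax 103.0
rack handle 64 c [ 429.4 -290.2] size [17.1  9.2] long-yaw -88.7 z med 112.2 zmax 115.8
rack slides 135 c [ 429.3 -289.7] size [40.5 30.4] long-yaw 1.3 z med 76.3 zmax 83.7
rack all 358 c [ 429.3 -289.9] size [46.2 33.6] long-yaw 1.0 z med 60.9 zmax 114.7
holder 545 c [619.2  57.7] size [285.4  71. ] long-yaw 89.2 z med 16.7 zmax 47.6
```

View pics/crop1.png

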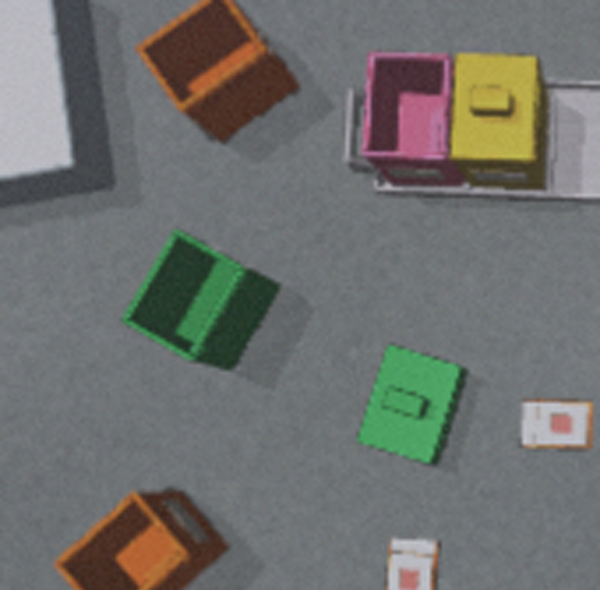

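View pics/crop2.png

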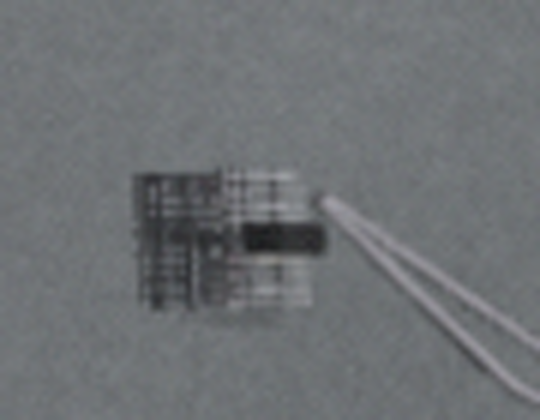

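Crop 1 confirms the open green jar and the tabbed green cover. Crop 2 shows the rack, with the black handle's short side along x and the tweezers off to the right (+x side clear). Sizes and heights match the description, and the middle place comes out at (618.6, 57.7) mm with yaw -0.7°. On to the first move.

```bash
cat > go.py <<'E'
# usage: go.py x y z(mm, TCP) jawyaw(deg) : tool-axis shift & turn about tool z needed
import sys
from h import *
x,y,z,w=map(float,sys.argv[1:5])
s=telemetry.state(); A=rot(s['orientation']); p=s['position']*1000
j=np.degrees(np.arctan2(A[1,1],A[0,1])); t=-((w-j+90)%180-90)   # turn about tool z (tool z is down)
d=np.array([x,y,z])-p; n=int(max(np.ceil(abs(t)/7),np.ceil(np.linalg.norm(d)/38),1))
n=int(sys.argv[5]) if len(sys.argv)>5 else n
D=A.T@d; S=sum(R.from_euler('z',k*t/n,degrees=True).as_matrix() for k in range(n))
tilt=A.T@np.array([0,0,-1]); tr=np.degrees(np.cross([0,0,1],tilt))
print('t %.2f pos'%s['t'],np.round(p,1),'jaw %.1f'%j,'tilt fix',np.round(tr,2),'grip %.3f'%s['gripper_width'],'F',np.round(s['wrist_force'],1))
print('err world',np.round(d,1),'| total tool shift',np.round(D,1),'turn %.1f'%t,'| n',n,'per row',np.round(np.linalg.solve(S,D),1),'turn %.2f'%(t/n),'q',np.round(s['joint_positions'],2))
E
python3 go.py 514 272 260 -28.4
```

```text
t 0.20 pos [257.  596.5 303. ] jaw 66.7 tilt fix [-0.1   0.01  0.  ] grip 1.001 F [-0.2  0.1  0.6]
err world [ 257.  -324.5  -43. ] | total tool shift [-364.4 -196.3   43.3] turn -84.9 | n 13 per row [-13.4 -32.3   3.3] turn -6.53 q [-1.26  0.38  0.04  1.6  -0.02  1.16 -0.05]
```

```bash
sed -i "s/^d=np.array/t=t+180*(float(sys.argv[6]) if len(sys.argv)>6 else 0)\n&/" go.py; python3 go.py 514 272 260 -28.4 14 1
```

```text
t 0.20 pos [257.  596.5 303. ] jaw 66.7 tilt fix [-0.1   0.01  0.  ] grip 1.001 F [-0.2  0.1  0.6]
err world [ 257.  -324.5  -43. ] | total tool shift [-364.4 -196.3   43.3] turn 95.1 | n 14 per row [-32.    9.1   3.1] turn 6.79 q [-1.26  0.38  0.04  1.6  -0.02  1.16 -0.05]
```

{"method": "jog_arm", "body": {
  "plan": [
    [[-0.032,0.009,0.003],[0,0,6.8],0.085],
    [[-0.032,0.009,0.003],[0,0,6.8],0.085],
    [[-0.032,0.009,0.003],[0,0,6.8],0.085],
    [[-0.032,0.009,0.003],[0,0,6.8],0.085],
    [[-0.032,0.009,0.003],[0,0,6.8],0.085],
    [[-0.032,0.009,0.003],[0,0,6.8],0.085],
    [[-0.032,0.009,0.003],[0,0,6.8],0.085],
    [[-0.032,0.009,0.003],[0,0,6.8],0.085],
    [[-0.032,0.009,0.003],[0,0,6.8],0.085],
    [[-0.032,0.009,0.003],[0,0,6.8],0.085],
    [[-0.032,0.009,0.003],[0,0,6.8],0.085],
    [[-0.032,0.009,0.003],[0,0,6.8],0.085],
    [[-0.032,0.009,0.003],[0,0,6.8],0.085],
    [[-0.032,0.009,0.003],[0,0,6.8],0.085]
  ],
  "force": 30
}}

```text
t: 1.37
position: [0.5063, 0.2666, 0.2528]
orientation: [-2.738, -1.53, 0.003]
wrist_force: [0.8, -0.4, -0.1]
gripper_width: 0.996
```

```bash
python3 go.py 514 272 200 -28.4
```

```text
t 1.37 pos [506.3 266.6 252.8] jaw -31.6 tilt fix [-0.3  -0.06  0.  ] grip 0.996 F [ 0.8 -0.4 -0.1]
err world [  7.7   5.4 -52.8] | total tool shift [ 8.5  4.  52.8] turn -3.2 | n 2 per row [ 4.2  2.1 26.4] turn -1.60 q [-0.98  0.31  0.51  1.86 -0.18  1.02 -0.95]
```

{"method": "jog_arm", "body": {
  "plan": [
    [[0.006,0.003,0.02],[0,0,-2],0.085],
    [[0.002,0.001,0.015],[0,0,-1.2],0.085],
    [[0,0,0],[0,0,0],0.085]
  ]
}}

```text
t: 1.62
position: [0.5146, 0.2572, 0.217]
orientation: [-2.714, -1.58, 0.009]
wrist_force: [-0.6, -0.3, 0.6]
gripper_width: 0.995
```

```bash
python3 go.py 514 272 132 -28.4; python3 - <<'E'
from h import *
im=get_image('wrist'); P,_=points(im); hsv=cv2.cvtColor(im['frame'],cv2.COLOR_BGR2HSV)
m=cv2.inRange(hsv,np.array((45,60,20)),np.array((80,255,255)))>0
m&=(np.hypot(P[...,0]-.514,P[...,1]-.272)<.06)
rect(P,m,.082,.102,'gjar wrist')
cv2.imwrite('pics/w1.png',im['frame'])
E
```

```text
t 1.62 pos [514.6 257.2 217. ] jaw -29.6 tilt fix [-0.24  0.23  0.  ] grip 0.995 F [-0.6 -0.3  0.6]
err world [ -0.6  14.8 -85. ] | total tool shift [12.9 -7.5 85. ] turn -1.2 | n 3 per row [ 4.3 -2.5 28.3] turn -0.40 q [-0.94  0.37  0.49  1.87 -0.21  0.96 -0.87]
gjar wrist 2044 c [513.5 271.8] size [57.9 46.7] long-yaw -27.9 z med 91.7 zmax 93.5
```

{"method": "jog_arm", "body": {
  "plan": [
    [[0.006,-0.004,0.005],[0,0,-1],0.085],
    [[0.006,-0.003,0.005],[0,0,-1],0.085],
    [[0,0,0],[0,0,0],0.085],
    [[0,0,0],[0,0,0],0.085]
  ]
}}

```text
t: 2.0
position: [0.515, 0.2772, 0.2094]
orientation: [-2.678, -1.635, 0.0]
wrist_force: [0.3, -0.5, 0.0]
gripper_width: 0.995
```

```bash
python3 go.py 513.7 271.8 132 -28
```

```text
t 2.00 pos [515.  277.2 209.4] jaw -27.2 tilt fix [-0.19 -0.12  0.  ] grip 0.995 F [ 0.3 -0.5  0. ]
err world [ -1.3  -5.4 -77.4] | total tool shift [-5.5  1.5 77.4] turn 0.8 | n 3 per row [-1.8  0.5 25.8] turn 0.27 q [-0.95  0.39  0.47  1.86 -0.22  0.94 -0.86]
```

{"method": "jog_arm", "body": {
  "plan": [
    [[-0.003,0.001,0.008],[0,0,0.5],0.085],
    [[-0.001,0,0.015],[0,0,0],0.085],
    [[0,0,0.012],[0,0,0],0.085],
    [[0,0,0.005],[0,0,0],0.085],
    [[0,0,0],[0,0,0],0.085],
    [[0,0,0],[0,0,0],0.085],
    [[0,0,0],[0,0,0],0.085]
  ]
}}

```text
t: 2.58
position: [0.5141, 0.2765, 0.1679]
orientation: [-2.682, -1.628, -0.005]
wrist_force: [0.6, -0.0, 0.0]
gripper_width: 0.994
```

```bash
python3 go.py 513.7 271.8 132 -28
```

```text
t 2.58 pos [514.1 276.5 167.9] jaw -27.5 tilt fix [-0.14 -0.28  0.  ] grip 0.994 F [ 0.6 -0.   0. ]
err world [ -0.4  -4.7 -35.9] | total tool shift [-4.5  1.9 35.9] turn 0.5 | n 1 per row [-4.5  1.9 35.9] turn 0.52 q [-0.93  0.45  0.45  1.89 -0.26  0.86 -0.83]
```

{"method": "jog_arm", "body": {
  "plan": [
    [[-0.004,0.002,0],[0,0,0.4],0.085],
    [[0,0,0],[0,0,0],0.085],
    [[0,0,0.01],[0,0,0],0.085],
    [[0,0,0.014],[0,0,0],0.085],
    [[0,0,0.01],[0,0,0],0.085],
    [[0,0,0],[0,0,0],0.085],
    [[0,0,0],[0,0,0],0.085]
  ]
}}

```text
t: 3.17
position: [0.5163, 0.272, 0.134]
orientation: [-2.689, -1.615, -0.014]
wrist_force: [0.0, 0.0, 0.3]
gripper_width: 0.999
```

```bash
python3 go.py 513.7 271.8 132 -28
```

```text
t 3.17 pos [516.3 272.  134. ] jaw -28.0 tilt fix [ 0.02 -0.59  0.  ] grip 0.999 F [0.  0.  0.3]
err world [-2.6 -0.2 -2. ] | total tool shift [-1.4 -2.2  2. ] turn -0.0 | n 1 per row [-1.4 -2.2  2. ] turn -0.01 q [-0.91  0.49  0.43  1.9  -0.29  0.79 -0.81]
```

{"method": "jog_arm", "body": {
  "plan": [
    [[-0.001,-0.002,0.001],[0,-0.6,0],0.085],
    [[0,0,0],[0,0,0],0.05],
    [[0,0,0],[0,0,0],0.04],
    [[0,0,0],[0,0,0],0.04],
    [[0,0,0],[0,0,0],0.04],
    [[0,0,0],[0,0,0],0.04],
    [[0,0,0],[0,0,0],0.04]
  ],
  "force": 35
}}

```text
t: 3.75
position: [0.5145, 0.2726, 0.1342]
orientation: [2.692, 1.618, 0.002]
wrist_force: [-0.6, 0.1, -1.6]
gripper_width: 0.672
```

```bash
python3 go.py 618.6 57.7 290 -0.7
```

```text
t 3.75 pos [514.5 272.6 134.2] jaw -28.0 tilt fix [ 0.07 -0.03  0.  ] grip 0.672 F [-0.6  0.1 -1.6]
err world [ 104.1 -214.9  155.8] | total tool shift [-140.8  193.  -155.6] turn -27.3 | n 8 per row [-22.4  20.2 -19.5] turn -3.41 q [-0.92  0.5   0.44  1.9  -0.28  0.8  -0.82]
```

{"method": "jog_arm", "body": {
  "plan": [
    [[0,0,-0.01],[0,0,0],0.04],
    [[0,0,-0.02],[0,0,0],0.04],
    [[0,0,-0.025],[0,0,0],0.04],
    [[0,0,-0.025],[0,0,0],0.04],
    [[0,0,-0.025],[0,0,0],0.04],
    [[0,0,-0.025],[0,0,0],0.04],
    [[0,0,-0.02],[0,0,0],0.04],
    [[0,0,-0.01],[0,0,0],0.04],
    [[0,0,0],[0,0,0],0.04]
  ]
}}

```text
t: 4.5
position: [0.5124, 0.2704, 0.3033]
orientation: [2.694, 1.615, -0.008]
wrist_force: [0.6, 0.8, -1.2]
gripper_width: 0.675
```

```bash
python3 go.py 618.6 57.7 295 -0.7 8
```

```text
t 4.50 pos [512.4 270.4 303.3] jaw -28.1 tilt fix [-0.11  0.28  0.  ] grip 0.675 F [ 0.6  0.8 -1.2]
err world [ 106.2 -212.7   -8.3] | total tool shift [-137.5  194.     8.6] turn -27.4 | n 8 per row [-22.1  20.3   1.1] turn -3.43 q [-0.99  0.27  0.52  1.79 -0.15  1.12 -0.92]
```

{"method": "jog_arm", "body": {
  "plan": [
    [[-0.02,0.018,0.001],[0,0,-3.2],0.04],
    [[-0.022,0.02,0.001],[0,0,-3.4],0.04],
    [[-0.022,0.02,0.001],[0,0,-3.4],0.04],
    [[-0.022,0.02,0.001],[0,0,-3.4],0.04],
    [[-0.022,0.02,0.001],[0,0,-3.4],0.04],
    [[-0.022,0.02,0.001],[0,0,-3.4],0.04],
    [[-0.018,0.016,0.001],[0,0,-3],0.04],
    [[-0.01,0.01,0.001],[0,0,-2],0.04],
    [[0,0,0],[0,0,0],0.04],
    [[0,0,0],[0,0,0],0.04],
    [[0,0,0],[0,0,0],0.04]
  ]
}}

```text
t: 5.42
position: [0.5993, 0.0734, 0.2825]
orientation: [-2.241, -2.186, 0.033]
wrist_force: [-0.3, 0.1, -1.9]
gripper_width: 0.671
```

```bash
python3 go.py 618.6 57.7 260 -0.7; python3 - <<'E'
from h import *
im=get_image('wrist'); cv2.imwrite('pics/w2.png',im['frame'])
t=get_image('top'); P,_=points(t); hsv=cv2.cvtColor(t['frame'],cv2.COLOR_BGR2HSV)
P,_=points(im); hsv=cv2.cvtColor(im['frame'],cv2.COLOR_BGR2HSV)
near=np.hypot(P[...,0]-.6186,P[...,1]-.0577)<.15
for n,lo,hi,b in [('held jar',(45,60,20),(80,255,255),(.15,.35)),('blue rim',(105,90,30),(130,255,255),(.085,.105)),('pink rim',(145,60,40),(175,255,255),(.085,.105)),('yellow',(20,90,60),(35,255,255),(.09,.108))]:
    rect(P,near&(cv2.inRange(hsv,np.array(lo),np.array(hi))>0),*b,n)
E
```

```text
t 5.42 pos [599.3  73.4 282.5] jaw -1.4 tilt fix [-1.29  0.43  0.  ] grip 0.671 F [-0.3  0.1 -1.9]
err world [ 19.3 -15.7 -22.5] | total tool shift [-15.   20.1  22.2] turn -0.7 | n 1 per row [-15.   20.1  22.2] turn -0.71 q [-0.63  0.36  0.54  1.74 -0.2   1.12 -0.05]
held jar 18230 c [599.9  73. ] size [128.3  46.7] long-yaw -1.5 z med 221.8 zmax 242.5
blue rim few 0
pink rim 1279 c [619.4 154.5] size [58.1 45.4] long-yaw -0.8 z med 95.0 zmax 96.8
yellow 3184 c [618.8 107.8] size [57.4 44.7] long-yaw -1.8 z med 100.5 zmax 102.1
```

View pics/w2.png

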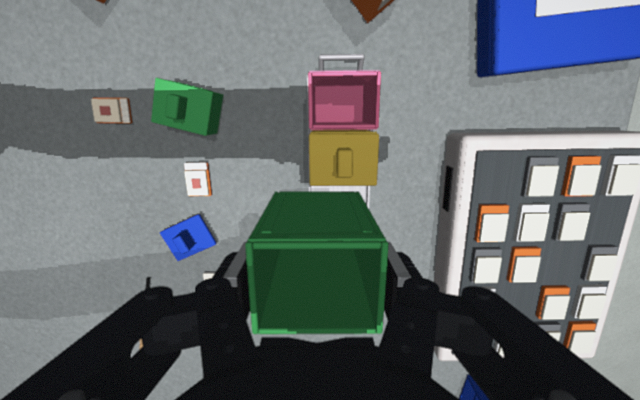

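{"method": "jog_arm", "body": {
  "plan": [
    [[-0.007,0.01,0.003],[-0.6,0.2,-0.3],0.04],
    [[-0.006,0.008,0.003],[-0.6,0.2,-0.3],0.04],
    [[-0.001,0.001,0],[0,0,0],0.04],
    [[0,0,0],[0,0,0],0.04],
    [[0,0,0],[0,0,0],0.04],
    [[0,0,0],[0,0,0],0.04]
  ]
}}

```text
t: 6.02
position: [0.6159, 0.0691, 0.2759]
orientation: [-2.216, -2.217, -0.002]
wrist_force: [-0.7, -0.0, -1.6]
gripper_width: 0.674
```

```bash
python3 go.py 618.8 58.2 260 -0.7
```

```text
t 6.02 pos [615.9  69.1 275.9] jaw 0.0 tilt fix [-0.21 -0.32  0.  ] grip 0.674 F [-0.7 -0.  -1.6]
err world [  2.9 -10.9 -15.9] | total tool shift [-11.    3.   15.8] turn 0.7 | n 1 per row [-11.    3.   15.8] turn 0.72 q [-0.6   0.39  0.53  1.72 -0.22  1.1   0.  ]
```

{"method": "jog_arm", "body": {
  "plan": [
    [[-0.004,0.001,0.004],[0,-0.2,0.3],0.04],
    [[-0.004,0.001,0.004],[0,0,0.3],0.04],
    [[-0.003,0.001,0.002],[0,0,0],0.04],
    [[0,0,0],[0,0,0],0.04],
    [[0,0,0],[0,0,0],0.04],
    [[0,0,0],[0,0,0],0.04]
  ]
}}

```text
t: 6.52
position: [0.6184, 0.0579, 0.2648]
orientation: [-2.229, -2.206, 0.003]
wrist_force: [0.3, -0.5, -1.2]
gripper_width: 0.671
```

```bash
python3 go.py 618.8 58.2 260 -0.7
```

```text
t 6.52 pos [618.4  57.9 264.8] jaw -0.6 tilt fix [-0.26 -0.13  0.  ] grip 0.671 F [ 0.3 -0.5 -1.2]
err world [ 0.4  0.3 -4.8] | total tool shift [0.3 0.4 4.8] turn 0.1 | n 1 per row [0.3 0.4 4.8] turn 0.11 q [-0.58  0.4   0.53  1.73 -0.23  1.08  0.02]
```

{"method": "jog_arm", "body": {
  "plan": [
    [[0,0,0.006],[-0.2,0,0],0.04],
    [[0,0,0.008],[0,0,0],0.04],
    [[0,0,0.008],[0,0,0],0.04],
    [[0,0,0.008],[0,0,0],0.04],
    [[0,0,0.004],[0,0,0],0.04],
    [[0,0,0],[0,0,0],0.04],
    [[0,0,0],[0,0,0],0.04]
  ]
}}

```text
t: 7.1
position: [0.6176, 0.0584, 0.2259]
orientation: [-2.23, -2.208, 0.001]
wrist_force: [-0.2, 0.9, -0.7]
gripper_width: 0.673
```

```bash
python3 go.py 618.8 58.2 137 -0.7
```

```text
t 7.10 pos [617.6  58.4 225.9] jaw -0.6 tilt fix [-0.16 -0.12  0.  ] grip 0.673 F [-0.2  0.9 -0.7]
err world [  1.2  -0.2 -88.9] | total tool shift [-0.4  1.4 88.9] turn 0.1 | n 3 per row [-0.1  0.5 29.6] turn 0.04 q [-0.57  0.44  0.52  1.76 -0.26  1.01  0.03]
```

{"method": "jog_arm", "body": {
  "plan": [
    [[0,0.001,0.008],[-0.1,0,0],0.04],
    [[0,0,0.01],[0,0,0],0.04],
    [[0,0,0.01],[0,0,0],0.04],
    [[0,0,0.01],[0,0,0],0.04],
    [[0,0,0.01],[0,0,0],0.04],
    [[0,0,0.01],[0,0,0],0.04],
    [[0,0,0.004],[0,0,0],0.04],
    [[0,0,0],[0,0,0],0.04],
    [[0,0,0],[0,0,0],0.04]
  ]
}}

```text
t: 7.85
position: [0.6182, 0.0587, 0.1559]
orientation: [-2.23, -2.209, 0.001]
wrist_force: [0.0, 0.7, -0.9]
gripper_width: 0.669
```

```bash
python3 go.py 618.8 58.2 137 -0.7
```

```text
t 7.85 pos [618.2  58.7 155.9] jaw -0.5 tilt fix [-0.16 -0.09  0.  ] grip 0.669 F [ 0.   0.7 -0.9]
err world [  0.6  -0.5 -18.9] | total tool shift [-0.6  0.6 18.9] turn 0.2 | n 1 per row [-0.6  0.6 18.9] turn 0.15 q [-0.54  0.53  0.48  1.8  -0.31  0.89  0.07]
```

{"method": "jog_arm", "body": {
  "plan": [
    [[-0.001,0.001,0.005],[-0.1,0,0],0.04],
    [[0,0,0.005],[0,0,0],0.04],
    [[0,0,0.004],[0,0,0],0.04],
    [[0,0,0.002],[0,0,0],0.04],
    [[0,0,0.002],[0,0,0],0.04],
    [[0,0,0],[0,0,0],0.04]
  ]
}}

```text
t: 8.35
position: [0.6207, 0.0577, 0.1378]
orientation: [2.232, 2.21, 0.006]
wrist_force: [-0.4, 0.3, -1.2]
gripper_width: 0.676
```

```bash
python3 go.py 618.8 58.2 137 -0.7
```

```text
t 8.35 pos [620.7  57.7 137.8] jaw -0.6 tilt fix [ 0.16 -0.14  0.  ] grip 0.676 F [-0.4  0.3 -1.2]
err world [-1.9  0.5 -0.8] | total tool shift [ 0.5 -2.   0.8] turn 0.1 | n 1 per row [ 0.5 -2.   0.8] turn 0.15 q [-0.52  0.56  0.47  1.8  -0.33  0.85  0.09]
```

{"method": "jog_arm", "body": {
  "plan": [
    [[0,-0.002,0.002],[0,0,0],0.04],
    [[0,0,0.001],[0,0,0],0.04],
    [[0,0,0],[0,0,0],0.04],
    [[0,0,0],[0,0,0],0.06],
    [[0,0,0],[0,0,0],0.075],
    [[0,0,0],[0,0,0],0.08],
    [[0,0,0],[0,0,0],0.08]
  ]
}}

```text
t: 8.93
position: [0.6208, 0.0578, 0.1381]
orientation: [2.23, 2.208, 0.014]
wrist_force: [0.1, 0.6, -0.6]
gripper_width: 0.936
```

```bash
python3 go.py 618.8 58.2 300 -0.7
```

```text
t 8.93 pos [620.8  57.8 138.1] jaw -0.6 tilt fix [ 0.47 -0.23  0.  ] grip 0.936 F [ 0.1  0.6 -0.6]
err world [ -2.    0.4 161.9] | total tool shift [   1.    -0.6 -161.9] turn 0.1 | n 5 per row [  0.2  -0.1 -32.4] turn 0.03 q [-0.52  0.56  0.47  1.8  -0.33  0.85  0.09]
```

{"method": "jog_arm", "body": {
  "plan": [
    [[0,0,-0.01],[0.3,0,0],0.08],
    [[0,0,-0.025],[0,0,0],0.08],
    [[0,0,-0.035],[0,0,0],0.08],
    [[0,0,-0.035],[0,0,0],0.08],
    [[0,0,-0.03],[0,0,0],0.08],
    [[0,0,-0.015],[0,0,0],0.08],
    [[0,0,0],[0,0,0],0.08],
    [[0,0,0],[0,0,0],0.08]
  ]
}}

```text
t: 9.6
position: [0.6195, 0.0565, 0.2971]
orientation: [-2.231, -2.207, -0.002]
wrist_force: [0.4, 0.2, -0.4]
gripper_width: 0.94
```

```bash
cat > look.py <<'E'
from h import *
import sys
im=get_image('wrist'); P,_=points(im); hsv=cv2.cvtColor(im['frame'],cv2.COLOR_BGR2HSV)
if len(sys.argv)>1: cv2.imwrite(sys.argv[1],im['frame'])
near=np.hypot(P[...,0]-.619,P[...,1]-.0577)<.15
for n,lo,hi,b in [('green',(45,60,20),(80,255,255),(.085,.105)),('blue',(105,90,30),(130,255,255),(.085,.105)),('pink',(145,60,40),(175,255,255),(.085,.105)),('yellow',(20,90,60),(35,255,255),(.09,.108))]:
    rect(P,near&(cv2.inRange(hsv,np.array(lo),np.array(hi))>0),*b,n)
E
python3 look.py pics/w3.png;  python3 go.py 429.4 -290 300 1
```

```text
green 1030 c [620.9  56.5] size [57.9 49.4] long-yaw -0.5 z med 94.8 zmax 96.7
blue 993 c [619.1  10. ] size [57.8 47. ] long-yaw -0.9 z med 94.5 zmax 96.6
pink 1216 c [619.5 154.9] size [58.1 45.5] long-yaw -0.6 z med 95.0 zmax 96.9
yellow 3034 c [618.8 106.5] size [57.8 46.2] long-yaw -1.2 z med 100.5 zmax 101.9
t 9.65 pos [619.7  56.4 297. ] jaw -0.6 tilt fix [-0.06 -0.17  0.  ] grip 0.941 F [-0.4  0.2  0.6]
err world [-190.3 -346.4    3. ] | total tool shift [-348.5 -186.4   -3.9] turn -1.6 | n 11 per row [-31.5 -17.4  -0.4] turn -0.15 q [-0.59  0.37  0.54  1.7  -0.21  1.13  0.  ]
```

View pics/w3.png

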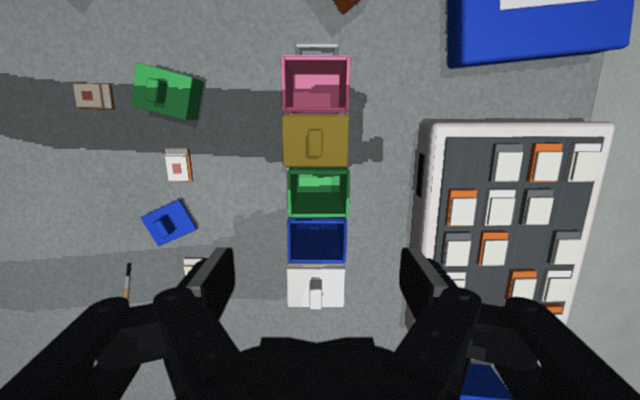

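Wrist view: the green jar at (318,192) is level with the blue rim at (317,241), and its rim z is 94.8, the same as its neighbours, so it is home. Next the rack.

{"method": "jog_arm", "body": {
  "plan": [
    [[-0.015,-0.008,0],[0,0,0],0.06],
    [[-0.03,-0.016,0],[0,0,0],0.06],
    [[-0.036,-0.019,0],[0,0,0],0.06],
    [[-0.036,-0.019,0],[0,0,0],0.06],
    [[-0.036,-0.019,0],[0,0,0],0.06],
    [[-0.036,-0.019,0],[0,0,0],0.06],
    [[-0.036,-0.019,0],[0,0,0],0.06],
    [[-0.036,-0.019,0],[0,0,-0.5],0.06],
    [[-0.03,-0.017,0],[0,0,-0.5],0.06],
    [[-0.02,-0.012,0],[0,0,-0.5],0.06],
    [[-0.01,-0.006,0],[0,0,0],0.06],
    [[0,0,0],[0,0,0],0.06],
    [[0,0,0],[0,0,0],0.06],
    [[0,0,0],[0,0,0],0.06]
  ]
}}

```text
t: 10.82
position: [0.4141, -0.2728, 0.2728]
orientation: [-2.179, -2.202, 0.044]
wrist_force: [0.7, -0.0, 0.2]
gripper_width: 0.7
```

```bash
python3 go.py 429.4 -290 240 1
```

```text
t 10.82 pos [ 414.1 -272.8  272.8] jaw 0.6 tilt fix [-2.9  -0.61  0.  ] grip 0.700 F [ 0.7 -0.   0.2]
err world [ 15.3 -17.2 -32.8] | total tool shift [-17.7  16.7  31.8] turn -0.4 | n 2 per row [-8.8  8.3 15.9] turn -0.20 q [-0.2   0.17  0.76  2.   -0.11  1.07  0.63]
```

{"method": "jog_arm", "body": {
  "plan": [
    [[-0.006,0.006,0.004],[-1.4,-0.3,0],0.06],
    [[-0.006,0.006,0.008],[-1.2,-0.3,0],0.06],
    [[-0.004,0.004,0.006],[0,0,0],0.06],
    [[0,0,0],[0,0,0],0.06],
    [[0,0,0],[0,0,0],0.06],
    [[0,0,0],[0,0,0],0.06]
  ]
}}

```text
t: 11.32
position: [0.4334, -0.2803, 0.25]
orientation: [-2.186, -2.241, 0.006]
wrist_force: [0.4, 0.4, 0.4]
gripper_width: 0.701
```

```bash
python3 go.py 429.4 -290 240 1; python3 - <<'E'
from h import *
im=get_image('wrist'); P,_=points(im); cv2.imwrite('pics/w4.png',im['frame'])
m=np.hypot(P[...,0]-.4294,P[...,1]+.290)<.045
rect(P,m,.095,.12,'handle'); rect(P,m,.06,.085,'slides'); rect(P,m,.012,.12,'all')
E
```

```text
t 11.32 pos [ 433.4 -280.3  250. ] jaw 1.4 tilt fix [-0.6  -0.32  0.  ] grip 0.701 F [0.4 0.4 0.4]
err world [ -4.   -9.7 -10. ] | total tool shift [-9.7 -4.1 10. ] turn 0.4 | n 1 per row [-9.7 -4.1 10. ] turn 0.44 q [-0.16  0.24  0.74  1.99 -0.19  1.    0.7 ]
handle 349 c [ 429.  -289.2] size [16.2  9.4] long-yaw -88.5 z med 114.1 zmax 115.5
slides 665 c [ 429.2 -289.4] size [41.2 26.2] long-yaw 2.6 z med 77.7 zmax 81.1
all 1899 c [ 429.2 -289.5] size [46.  31.4] long-yaw 2.4 z med 64.5 zmax 115.0
```

View pics/w4.png

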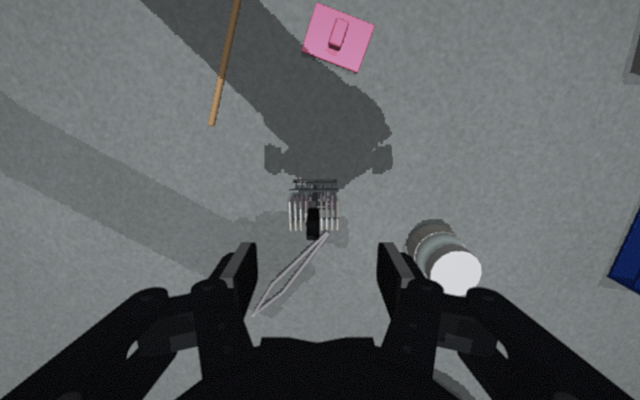

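{"method": "jog_arm", "body": {
  "plan": [
    [[-0.004,-0.002,0.004],[-0.5,-0.3,0],0.045],
    [[-0.004,-0.002,0.01],[0,0,0],0.045],
    [[-0.001,0,0.01],[0,0,0],0.045],
    [[0,0,0.004],[0,0,0],0.045],
    [[0,0,0],[0,0,0],0.045],
    [[0,0,0],[0,0,0],0.045],
    [[0,0,0],[0,0,0],0.045]
  ]
}}

```text
t: 11.95
position: [0.4288, -0.2896, 0.2191]
orientation: [-2.192, -2.249, 0.001]
wrist_force: [-0.2, 0.3, 0.5]
gripper_width: 0.532
```

```bash
python3 go.py 429.2 -289.4 158 2
```

```text
t 11.95 pos [ 428.8 -289.6  219.1] jaw 1.5 tilt fix [-0.08 -0.03  0.  ] grip 0.532 F [-0.2  0.3  0.5]
err world [  0.4   0.2 -61.1] | total tool shift [ 0.1  0.5 61.1] turn -0.5 | n 2 per row [ 0.1  0.2 30.6] turn -0.26 q [-0.12  0.28  0.73  2.02 -0.24  0.92  0.76]
```

{"method": "jog_arm", "body": {
  "plan": [
    [[0,0,0.008],[0,0,-0.4],0.045],
    [[0,0,0.012],[0,0,0],0.045],
    [[0,0,0.012],[0,0,0],0.045],
    [[0,0,0.012],[0,0,0],0.045],
    [[0,0,0.007],[0,0,0],0.045],
    [[0,0,0],[0,0,0],0.045],
    [[0,0,0],[0,0,0],0.045],
    [[0,0,0],[0,0,0],0.045]
  ]
}}

```text
t: 12.62
position: [0.4287, -0.289, 0.1618]
orientation: [-2.181, -2.257, 0.002]
wrist_force: [0.6, 0.1, -0.7]
gripper_width: 0.531
```

```bash
python3 go.py 429.2 -289.4 158 2
```

```text
t 12.62 pos [ 428.7 -289.   161.8] jaw 2.0 tilt fix [-0.15 -0.06  0.  ] grip 0.531 F [ 0.6  0.1 -0.7]
err world [ 0.5 -0.4 -3.8] | total tool shift [-0.4  0.5  3.8] turn -0.0 | n 1 per row [-0.4  0.5  3.8] turn -0.03 q [-0.07  0.38  0.68  2.05 -0.33  0.82  0.84]
```

{"method": "jog_arm", "body": {
  "plan": [
    [[0,0.0005,0.003],[0,0,0],0.045],
    [[0,0,0],[0,0,0],0.03],
    [[0,0,0],[0,0,0],0.015],
    [[0,0,0],[0,0,0],0.004],
    [[0,0,0],[0,0,0],0.002],
    [[0,0,0],[0,0,0],0.002],
    [[0,0,0],[0,0,0],0.002]
  ],
  "force": 40
}}

```text
t: 13.2
position: [0.4305, -0.2895, 0.1603]
orientation: [2.182, 2.259, 0.001]
wrist_force: [0.1, -0.4, -0.4]
gripper_width: 0.109
```

```bash
python3 go.py 429.2 -289.4 310 2
```

```text
t 13.20 pos [ 430.5 -289.5  160.3] jaw 2.0 tilt fix [ 0.06  0.01 -0.  ] grip 0.109 F [ 0.1 -0.4 -0.4]
err world [-1.300e+00  1.000e-01  1.497e+02] | total tool shift [   0.2   -1.1 -149.7] turn -0.0 | n 4 per row [  0.   -0.3 -37.4] turn -0.00 q [-0.07  0.39  0.68  2.05 -0.33  0.81  0.84]
```

{"method": "jog_arm", "body": {
  "plan": [
    [[0,0,-0.005],[0,0,0],0.002],
    [[0,0,-0.01],[0,0,0],0.002],
    [[0,0,-0.015],[0,0,0],0.002],
    [[0,0,-0.02],[0,0,0],0.002],
    [[0,0,-0.02],[0,0,0],0.002],
    [[0,0,-0.02],[0,0,0],0.002],
    [[0,0,-0.02],[0,0,0],0.002],
    [[0,0,-0.016],[0,0,0],0.002],
    [[0,0,-0.01],[0,0,0],0.002],
    [[0,0,-0.005],[0,0,0],0.002],
    [[0,0,0],[0,0,0],0.002],
    [[0,0,0],[0,0,0],0.002]
  ]
}}

```text
t: 14.2
position: [0.428, -0.2906, 0.3134]
orientation: [2.187, 2.254, 0.004]
wrist_force: [-0.7, -0.0, -1.7]
gripper_width: 0.108
```

```bash
python3 go.py 620 57.8 320 -0.6 16
```

```text
t 14.20 pos [ 428.  -290.6  313.4] jaw 1.7 tilt fix [ 0.12 -0.06  0.  ] grip 0.108 F [-0.7 -0.  -1.7]
err world [192.  348.4   6.6] | total tool shift [342.4 202.5  -5.8] turn 2.3 | n 16 per row [21.6 12.2 -0.4] turn 0.15 q [-0.19  0.14  0.77  1.93 -0.11  1.11  0.66]
```

{"method": "jog_arm", "body": {
  "plan": [
    [[0.006,0.004,-0.001],[0,0,0.1],0.002],
    [[0.012,0.007,-0.001],[0,0,0.1],0.002],
    [[0.018,0.011,-0.001],[0,0,0.1],0.002],
    [[0.022,0.013,-0.001],[0,0,0.1],0.002],
    [[0.022,0.013,-0.001],[0,0,0.1],0.002],
    [[0.022,0.013,-0.001],[0,0,0.1],0.002],
    [[0.022,0.013,-0.001],[0,0,0.1],0.002],
    [[0.022,0.013,-0.001],[0,0,0.1],0.002],
    [[0.022,0.013,-0.001],[0,0,0.1],0.002]
  ]
}}

```text
t: 14.95
position: [0.5208, -0.1164, 0.3116]
orientation: [-2.215, -2.206, 0.02]
wrist_force: [0.2, -0.2, -1.0]
gripper_width: 0.108
```

```bash
python3 go.py 620 57.8 320 -0.6
```

```text
t 14.95 pos [ 520.8 -116.4  311.6] jaw -0.2 tilt fix [-1.15 -0.11  0.  ] grip 0.108 F [ 0.2 -0.2 -1. ]
err world [ 99.2 174.2   8.4] | total tool shift [174.6  98.3 -10. ] turn 0.4 | n 6 per row [29.1 16.3 -1.7] turn 0.06 q [-0.43  0.18  0.64  1.88 -0.12  1.13  0.25]
```

{"method": "jog_arm", "body": {
  "plan": [
    [[0.022,0.013,-0.002],[-0.3,0,0],0.002],
    [[0.022,0.013,-0.002],[-0.3,0,0],0.002],
    [[0.022,0.013,-0.002],[-0.3,0,0],0.002],
    [[0.022,0.013,-0.002],[-0.3,0,0],0.002],
    [[0.02,0.012,-0.002],[0,0,0],0.002],
    [[0.016,0.009,-0.002],[0,0,0],0.002],
    [[0.012,0.007,-0.001],[0,0,0],0.002],
    [[0.007,0.004,0],[0,0,0],0.002],
    [[0,0,0],[0,0,0],0.002],
    [[0,0,0],[0,0,0],0.002],
    [[0,0,0],[0,0,0],0.002]
  ]
}}

```text
t: 15.87
position: [0.6049, 0.0483, 0.309]
orientation: [-2.198, -2.219, 0.027]
wrist_force: [-0.2, -0.1, -1.3]
gripper_width: 0.109
```

```bash
python3 go.py 620 57.8 300 -0.6
```

```text
t 15.87 pos [604.9  48.3 309. ] jaw 0.5 tilt fix [-1.43 -0.03  0.  ] grip 0.109 F [-0.2 -0.1 -1.3]
err world [15.1  9.5 -9. ] | total tool shift [ 9.3 15.4  8.7] turn 1.1 | n 1 per row [ 9.3 15.4  8.7] turn 1.14 q [-0.58  0.34  0.54  1.71 -0.19  1.17  0.02]
```

{"method": "jog_arm", "body": {
  "plan": [
    [[0.004,0.006,0],[-0.5,0,0.4],0.002],
    [[0.004,0.006,0],[-0.5,0,0.4],0.002],
    [[0.002,0.003,0],[-0.3,0,0.3],0.002],
    [[0,0,0],[0,0,0],0.002],
    [[0,0,0],[0,0,0],0.002],
    [[0,0,0],[0,0,0],0.002]
  ]
}}

```text
t: 16.37
position: [0.6205, 0.0523, 0.3095]
orientation: [2.245, 2.196, -0.001]
wrist_force: [-0.3, -0.3, -0.6]
gripper_width: 0.107
```

```bash
python3 go.py 620 57.8 300 -0.6; python3 - <<'E'
from h import *
s=telemetry.state();p=s['position']
for n in ('wrist','side'):
    im=get_image(n); P,_=points(im); hsv=cv2.cvtColor(im['frame'],cv2.COLOR_BGR2HSV)
    m=(np.hypot(P[...,0]-p[0],P[...,1]-p[1])<.045)&(P[...,2]>.12)
    g=cv2.inRange(hsv,np.array((0,0,0)),np.array((180,60,255)))>0
    z=P[m&(P[...,2]<p[2]-.09)]
    print(n,len(z), np.round(np.percentile(z,[2,50,98],axis=0)*1000,1).tolist())
    if n=='wrist': rect(P,m,p[2]-.158,p[2]-.075,'rack lower')
    else: cv2.imwrite('pics/s4.png',im['frame'][100:260,250:450].repeat(4,0).repeat(4,1)[:600])
E
python3 look.py
```

```text
t 16.37 pos [620.5  52.3 309.5] jaw -1.3 tilt fix [ 0.02  0.08 -0.  ] grip 0.107 F [-0.3 -0.3 -0.6]
err world [-0.5  5.5 -9.5] | total tool shift [ 5.5 -0.6  9.5] turn -0.7 | n 1 per row [ 5.5 -0.6  9.5] turn -0.67 q [-0.58  0.36  0.54  1.68 -0.2   1.16 -0.01]
wrist 2966 [[600.2, 38.4, 151.3], [620.9, 62.1, 186.6], [641.5, 67.9, 218.2]]
rack lower 3565 c [620.6  52.2] size [45.9 32. ] long-yaw -1.3 z med 197.1 zmax 229.3
side 530 [[597.9, 31.9, 149.4], [614.3, 38.5, 182.5], [641.2, 63.0, 217.9]]
green 468 c [621.3  68. ] size [57.4 27.1] long-yaw -1.5 z med 94.8 zmax 96.6
blue few 0
pink 1105 c [619.4 154.6] size [58.3 45.5] long-yaw -0.1 z med 94.9 zmax 96.9
yellow 2796 c [618.7 107.3] size [57.6 44.9] long-yaw -0.6 z med 100.5 zmax 102.0
```

View pics/s4.png

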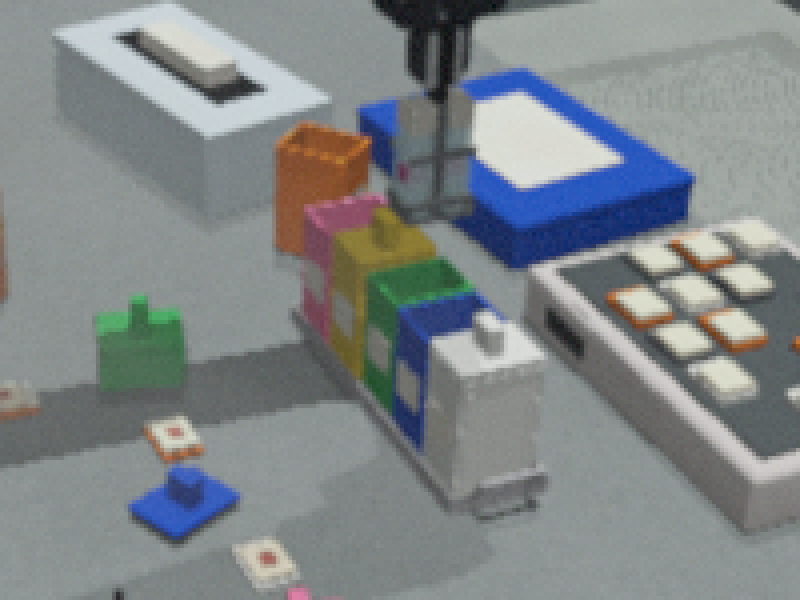

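Picture: rack upright in the gripper at (435,150), green jar (420,300) level with its neighbours. Aligning to (620.8, 58) and lowering.

{"method": "jog_arm", "body": {
  "plan": [
    [[0.002,0,0.004],[0,0,-0.3],0.002],
    [[0.002,0,0.005],[0,0,-0.3],0.002],
    [[0.001,0,0.005],[0,0,0],0.002],
    [[0,0,0.003],[0,0,0],0.002],
    [[0,0,0],[0,0,0],0.002],
    [[0,0,0],[0,0,0],0.002],
    [[0,0,0],[0,0,0],0.002]
  ]
}}

```text
t: 17.1
position: [0.6196, 0.0584, 0.2895]
orientation: [-2.232, -2.21, 0.004]
wrist_force: [-0.2, 0.2, -1.3]
gripper_width: 0.106
```

```bash
python3 go.py 620.8 58 280 -0.8
```

```text
t 17.10 pos [619.6  58.4 289.5] jaw -0.6 tilt fix [-0.12  0.07  0.  ] grip 0.106 F [-0.2  0.2 -1.3]
err world [ 1.2 -0.4 -9.5] | total tool shift [-0.4  1.3  9.5] turn 0.2 | n 1 per row [-0.4  1.3  9.5] turn 0.25 q [-0.58  0.38  0.53  1.7  -0.21  1.12 -0.  ]
```

{"method": "jog_arm", "body": {
  "plan": [
    [[0,0.001,0.005],[0,0,0],0.002],
    [[0,0,0.006],[0,0,0],0.002],
    [[0,0,0.006],[0,0,0],0.002],
    [[0,0,0.004],[0,0,0],0.002],
    [[0,0,0],[0,0,0],0.002],
    [[0,0,0],[0,0,0],0.002]
  ]
}}

```text
t: 17.6
position: [0.6207, 0.0581, 0.2662]
orientation: [-2.232, -2.21, 0.004]
wrist_force: [0.1, -0.2, -0.0]
gripper_width: 0.105
```

```bash
python3 go.py 620.8 58 169 -0.8
```

```text
t 17.60 pos [620.7  58.1 266.2] jaw -0.6 tilt fix [-0.12  0.09  0.  ] grip 0.105 F [ 0.1 -0.2 -0. ]
err world [  0.1  -0.1 -97.2] | total tool shift [ 0.   0.3 97.2] turn 0.2 | n 3 per row [ 0.   0.1 32.4] turn 0.08 q [-0.57  0.4   0.52  1.72 -0.22  1.08  0.01]
```

{"method": "jog_arm", "body": {
  "plan": [
    [[0,0,0.006],[0,0,0],0.002],
    [[0,0,0.008],[0,0,0],0.002],
    [[0,0,0.008],[0,0,0],0.002],
    [[0,0,0.008],[0,0,0],0.002],
    [[0,0,0.004],[0,0,0],0.002],
    [[0,0,0],[0,0,0],0.002],
    [[0,0,0],[0,0,0],0.002]
  ]
}}

```text
t: 18.18
position: [0.6203, 0.0581, 0.2278]
orientation: [-2.232, -2.21, 0.006]
wrist_force: [-0.5, -0.0, -0.6]
gripper_width: 0.103
```

```bash
python3 go.py 620.8 58 169 -0.8
```

```text
t 18.18 pos [620.3  58.1 227.8] jaw -0.6 tilt fix [-0.18  0.1   0.  ] grip 0.103 F [-0.5 -0.  -0.6]
err world [  0.5  -0.1 -58.8] | total tool shift [ 0.   0.7 58.8] turn 0.2 | n 2 per row [ 0.   0.3 29.4] turn 0.12 q [-0.56  0.45  0.51  1.75 -0.25  1.01  0.03]
```

{"method": "jog_arm", "body": {
  "plan": [
    [[0,0.0005,0.006],[-0.1,0,0],0.002],
    [[0,0,0.01],[0,0,0],0.002],
    [[0,0,0.01],[0,0,0],0.002],
    [[0,0,0.01],[0,0,0],0.002],
    [[0,0,0.008],[0,0,0],0.002],
    [[0,0,0.003],[0,0,0],0.002],
    [[0,0,0],[0,0,0],0.002],
    [[0,0,0],[0,0,0],0.002]
  ]
}}

```text
t: 18.85
position: [0.6206, 0.0581, 0.175]
orientation: [-2.232, -2.21, 0.005]
wrist_force: [0.7, -0.3, -0.0]
gripper_width: 0.106
```

```bash
python3 go.py 620.8 58 169 -0.8
```

```text
t 18.85 pos [620.6  58.1 175. ] jaw -0.6 tilt fix [-0.13  0.12  0.  ] grip 0.106 F [ 0.7 -0.3 -0. ]
err world [ 0.2 -0.1 -6. ] | total tool shift [-0.1  0.2  6. ] turn 0.2 | n 1 per row [-0.1  0.2  6. ] turn 0.24 q [-0.54  0.51  0.48  1.78 -0.29  0.92  0.06]
```

{"method": "jog_arm", "body": {
  "plan": [
    [[0,0,0.002],[0,0,0],0.002],
    [[0,0,0.002],[0,0,0],0.002],
    [[0,0,0.0015],[0,0,0],0.002],
    [[0,0,0.001],[0,0,0],0.002],
    [[0,0,0],[0,0,0],0.002],
    [[0,0,0],[0,0,0],0.002]
  ]
}}

```text
t: 19.35
position: [0.6218, 0.0581, 0.1695]
orientation: [2.231, 2.209, -0.0]
wrist_force: [0.2, -0.3, -0.2]
gripper_width: 0.106
```

```bash
python3 go.py 620.8 58 169 -0.8
```

```text
t 19.35 pos [621.8  58.1 169.5] jaw -0.6 tilt fix [ 0.06  0.08 -0.  ] grip 0.106 F [ 0.2 -0.3 -0.2]
err world [-1.  -0.1 -0.5] | total tool shift [-0.1 -1.   0.5] turn 0.2 | n 1 per row [-0.1 -1.   0.5] turn 0.24 q [-0.53  0.52  0.48  1.78 -0.29  0.91  0.06]
```

{"method": "jog_arm", "body": {
  "plan": [
    [[0,-0.001,0.001],[0,0,0],0.002],
    [[0,0,0.001],[0,0,0],0.002],
    [[0,0,0],[0,0,0],0.012],
    [[0,0,0],[0,0,0],0.016],
    [[0,0,0],[0,0,0],0.022],
    [[0,0,0],[0,0,0],0.03],
    [[0,0,0],[0,0,0],0.03],
    [[0,0,-0.006],[0,0,0],0.03],
    [[0,0,-0.015],[0,0,0],0.03],
    [[0,0,-0.02],[0,0,0],0.03],
    [[0,0,-0.03],[0,0,0],0.03],
    [[0,0,-0.03],[0,0,0],0.03],
    [[0,0,-0.02],[0,0,0],0.03],
    [[0,0,0],[0,0,0],0.03],
    [[0,0,0],[0,0,0],0.03]
  ]
}}

```text
t: 20.6
position: [0.6202, 0.0579, 0.2956]
orientation: [2.232, 2.209, -0.002]
wrist_force: [0.1, 0.4, -1.0]
gripper_width: 0.349
```

```bash
python3 go.py 460 154.5 280 -16.6; python3 look.py; python3 - <<'E'
from h import *
for n in ('wrist','top'):
    im=get_image(n); P,_=points(im); 
    m=np.hypot(P[...,0]-.6208,P[...,1]-.058)<.03
    rect(P,m,.11,.135,n+' handle')
E
```

```text
t 20.60 pos [620.2  57.9 295.6] jaw -0.6 tilt fix [ 0.   0.1 -0. ] grip 0.349 F [ 0.1  0.4 -1. ]
err world [-160.2   96.6  -15.6] | total tool shift [  94.9 -161.3   15.4] turn 16.0 | n 5 per row [ 15.3 -34.3   3.1] turn 3.20 q [-0.59  0.37  0.53  1.7  -0.2   1.13 -0.01]
green 1074 c [620.9  56.4] size [58.1 49.8] long-yaw -0.6 z med 94.6 zmax 96.5
blue 966 c [619.3   9.3] size [57.4 49.2] long-yaw -0.3 z med 94.4 zmax 96.5
pink 1206 c [619.5 154.7] size [58.1 45.8] long-yaw -0.9 z med 94.9 zmax 96.8
yellow 3019 c [618.8 106.4] size [57.9 45.6] long-yaw -0.6 z med 100.5 zmax 102.0
wrist handle 247 c [622.   58.2] size [15.7  9.5] long-yaw 89.1 z med 123.1 zmax 124.6
top handle few 0
```

Handle top is at 123.1 mm (114+9), so the rack is home in the jar. Next, the cover.

{"method": "jog_arm", "body": {
  "plan": [
    [[0.006,-0.012,0],[0,0,2],0.045],
    [[0.012,-0.025,0],[0,0,2.5],0.045],
    [[0.014,-0.03,0],[0,0,3],0.045],
    [[0.015,-0.03,0.002],[0,0,3],0.045],
    [[0.015,-0.028,0.003],[0,0,2.5],0.045],
    [[0.012,-0.02,0.003],[0,0,2],0.045],
    [[0.007,-0.012,0.003],[0,0,1],0.045],
    [[0,0,0],[0,0,0],0.045],
    [[0,0,0],[0,0,0],0.045],
    [[0,0,0],[0,0,0],0.045]
  ]
}}

```text
t: 21.58
position: [0.4621, 0.1588, 0.2656]
orientation: [-2.532, -1.857, 0.057]
wrist_force: [0.9, 0.3, 0.9]
gripper_width: 0.531
```

```bash
python3 go.py 460 154.5 210 -16.8
```

```text
t 21.58 pos [462.1 158.8 265.6] jaw -17.5 tilt fix [-1.25  1.65  0.  ] grip 0.531 F [0.9 0.3 0.9]
err world [ -2.1  -4.3 -55.6] | total tool shift [-3.2  0.5 55.7] turn -0.7 | n 2 per row [-1.6  0.3 27.8] turn -0.35 q [-0.89  0.14  0.51  2.02 -0.07  1.04 -0.65]
```

{"method": "jog_arm", "body": {
  "plan": [
    [[-0.002,0,0.006],[-0.6,0.8,-0.3],0.045],
    [[-0.001,0,0.012],[-0.6,0.8,-0.3],0.045],
    [[0,0,0.016],[0,0,0],0.045],
    [[0,0,0.012],[0,0,0],0.045],
    [[0,0,0.004],[0,0,0],0.045],
    [[0,0,0],[0,0,0],0.045],
    [[0,0,0],[0,0,0],0.045],
    [[0,0,0],[0,0,0],0.045]
  ]
}}

```text
t: 22.25
position: [0.47, 0.146, 0.2148]
orientation: [2.53, 1.848, 0.004]
wrist_force: [0.1, -0.1, -0.2]
gripper_width: 0.527
```

```bash
python3 go.py 460 154.5 116 -16.8;  python3 - <<'E'
from h import *
im=get_image('wrist'); P,_=points(im); hsv=cv2.cvtColor(im['frame'],cv2.COLOR_BGR2HSV)
m=(cv2.inRange(hsv,np.array((45,60,20)),np.array((80,255,255)))>0)&(np.hypot(P[...,0]-.46,P[...,1]-.1545)<.05)
rect(P,m,.034,.048,'cover'); rect(P,m,.054,.07,'tab')
E
```

```text
t 22.25 pos [470.  146.  214.8] jaw -17.7 tilt fix [ 0.47  0.16 -0.  ] grip 0.527 F [ 0.1 -0.1 -0.2]
err world [-10.    8.5 -98.8] | total tool shift [  5.3 -12.9  98.7] turn -0.9 | n 3 per row [ 1.8 -4.3 32.9] turn -0.30 q [-0.86  0.2   0.52  2.08 -0.12  0.89 -0.58]
cover 3098 c [459.7 155.5] size [57.8 45. ] long-yaw -16.6 z med 41.5 zmax 42.9
tab 441 c [460.  155.6] size [21.7 11.9] long-yaw 74.5 z med 61.3 zmax 62.6
```

{"method": "jog_arm", "body": {
  "plan": [
    [[0.003,-0.006,0.008],[0.2,0.1,-0.4],0.045],
    [[0.003,-0.006,0.012],[0.2,0,-0.4],0.045],
    [[0,-0.001,0.012],[0,0,0],0.045],
    [[0,0,0.006],[0,0,0],0.045],
    [[0,0,0],[0,0,0],0.045],
    [[0,0,0],[0,0,0],0.045],
    [[0,0,0],[0,0,0],0.045]
  ]
}}

```text
t: 22.88
position: [0.461, 0.1591, 0.1778]
orientation: [2.52, 1.875, 0.013]
wrist_force: [1.2, -0.2, -0.2]
gripper_width: 0.527
```

```bash
python3 go.py 459.9 155.2 116 -16.7
```

```text
t 22.88 pos [461.  159.1 177.8] jaw -16.7 tilt fix [ 0.31 -0.37  0.  ] grip 0.527 F [ 1.2 -0.2 -0.2]
err world [ -1.1  -3.9 -61.8] | total tool shift [-4.5 -0.2 61.8] turn -0.0 | n 2 per row [-2.2 -0.1 30.9] turn -0.00 q [-0.86  0.26  0.49  2.11 -0.17  0.8  -0.55]
```

{"method": "jog_arm", "body": {
  "plan": [
    [[-0.003,0,0.008],[0.2,-0.2,0],0.045],
    [[-0.001,0,0.012],[0,0,0],0.045],
    [[0,0,0.012],[0,0,0],0.045],
    [[0,0,0.006],[0,0,0],0.045],
    [[0,0,0],[0,0,0],0.045],
    [[0,0,0],[0,0,0],0.045],
    [[0,0,0],[0,0,0],0.045]
  ]
}}

```text
t: 23.47
position: [0.4626, 0.1553, 0.1402]
orientation: [2.521, 1.874, 0.015]
wrist_force: [0.7, 0.2, -0.4]
gripper_width: 0.526
```

```bash
python3 go.py 459.9 155.2 116 -16.7
```

```text
t 23.47 pos [462.6 155.3 140.2] jaw -16.7 tilt fix [ 0.34 -0.41  0.  ] grip 0.526 F [ 0.7  0.2 -0.4]
err world [ -2.7  -0.1 -24.2] | total tool shift [-1.  -2.7 24.2] turn -0.0 | n 1 per row [-1.  -2.7 24.2] turn -0.04 q [-0.82  0.33  0.47  2.13 -0.22  0.72 -0.5 ]
```

{"method": "jog_arm", "body": {
  "plan": [
    [[-0.0005,-0.002,0.006],[0.2,-0.3,0],0.045],
    [[0,-0.001,0.007],[0,0,0],0.045],
    [[0,0,0.006],[0,0,0],0.045],
    [[0,0,0.002],[0,0,0],0.045],
    [[0,0,0],[0,0,0],0.045],
    [[0,0,0],[0,0,0],0.045]
  ]
}}

```text
t: 23.97
position: [0.4604, 0.1564, 0.1184]
orientation: [2.52, 1.874, 0.008]
wrist_force: [0.5, -0.2, -0.4]
gripper_width: 0.526
```

```bash
python3 go.py 459.9 155.2 117 -16.7
```

```text
t 23.97 pos [460.4 156.4 118.4] jaw -16.7 tilt fix [ 0.23 -0.21  0.  ] grip 0.526 F [ 0.5 -0.2 -0.4]
err world [-0.5 -1.2 -1.4] | total tool shift [-1.3 -0.1  1.4] turn -0.0 | n 1 per row [-1.3 -0.1  1.4] turn -0.02 q [-0.81  0.37  0.45  2.14 -0.25  0.68 -0.48]
```

{"method": "jog_arm", "body": {
  "plan": [
    [[-0.001,0,0.001],[0.2,-0.2,0],0.045],
    [[0,0,0],[0,0,0],0.03],
    [[0,0,0],[0,0,0],0.015],
    [[0,0,0],[0,0,0],0.004],
    [[0,0,0],[0,0,0],0.002],
    [[0,0,0],[0,0,0],0.002],
    [[0,0,0],[0,0,0],0.002]
  ]
}}

```text
t: 24.55
position: [0.4604, 0.1554, 0.1177]
orientation: [2.521, 1.874, 0.001]
wrist_force: [0.4, -0.1, -1.2]
gripper_width: 0.127
```

```bash
python3 go.py 459.9 155.2 250 -16.7
```

```text
t 24.55 pos [460.4 155.4 117.7] jaw -16.7 tilt fix [ 0.04 -0.03  0.  ] grip 0.127 F [ 0.4 -0.1 -1.2]
err world [ -0.5  -0.2 132.3] | total tool shift [  -0.3   -0.3 -132.3] turn -0.0 | n 4 per row [ -0.1  -0.1 -33.1] turn -0.01 q [-0.81  0.37  0.45  2.14 -0.25  0.68 -0.48]
```

{"method": "jog_arm", "body": {
  "plan": [
    [[0,0,-0.008],[0,0,0],0.002],
    [[0,0,-0.02],[0,0,0],0.002],
    [[0,0,-0.03],[0,0,0],0.002],
    [[0,0,-0.03],[0,0,0],0.002],
    [[0,0,-0.03],[0,0,0],0.002],
    [[0,0,-0.03],[0,0,0],0.002],
    [[0,0,-0.015],[0,0,0],0.002],
    [[0,0,-0.005],[0,0,0],0.002],
    [[0,0,0],[0,0,0],0.002],
    [[0,0,0],[0,0,0],0.002]
  ]
}}

```text
t: 25.38
position: [0.4588, 0.1533, 0.2957]
orientation: [-2.523, -1.871, 0.003]
wrist_force: [0.5, -0.3, -0.8]
gripper_width: 0.129
```

```bash
python3 go.py 620.9 58 290 -0.7 9
```

```text
t 25.38 pos [458.8 153.3 295.7] jaw -16.9 tilt fix [-0.09  0.08  0.  ] grip 0.129 F [ 0.5 -0.3 -0.8]
err world [162.1 -95.3  -5.7] | total tool shift [-44.  182.9   5.4] turn -16.2 | n 9 per row [-7.4 19.6  0.6] turn -1.80 q [-0.91  0.07  0.53  2.02 -0.04  1.07 -0.66]
```

{"method": "jog_arm", "body": {
  "plan": [
    [[-0.003,0.009,0],[0,0,-0.8],0.002],
    [[-0.006,0.018,0],[0,0,-1.5],0.002],
    [[-0.008,0.022,0],[0,0,-2],0.002],
    [[-0.009,0.024,0],[0,0,-2.2],0.002],
    [[-0.009,0.024,0],[0,0,-2.2],0.002],
    [[-0.009,0.024,0],[0,0,-2.2],0.002],
    [[-0.009,0.022,0],[0,0,-2],0.002],
    [[-0.007,0.016,0],[0,0,-1.5],0.002],
    [[-0.005,0.01,0],[0,0,-1],0.002],
    [[0,0,0],[0,0,0],0.002],
    [[0,0,0],[0,0,0],0.002],
    [[0,0,0],[0,0,0],0.002]
  ]
}}

```text
t: 26.38
position: [0.6073, 0.0554, 0.2677]
orientation: [-2.218, -2.197, 0.068]
wrist_force: [0.4, 0.1, -0.9]
gripper_width: 0.123
```

```bash
python3 go.py 620.9 58 270 -0.7
```

```text
t 26.38 pos [607.3  55.4 267.7] jaw -0.6 tilt fix [-2.55  1.    0.  ] grip 0.123 F [ 0.4  0.1 -0.9]
err world [13.6  2.6  2.3] | total tool shift [ 2.7 13.5 -2.9] turn 0.1 | n 1 per row [ 2.7 13.5 -2.9] turn 0.13 q [-0.61  0.4   0.57  1.73 -0.22  1.13  0.01]
```

{"method": "jog_arm", "body": {
  "plan": [
    [[0.001,0.005,-0.004],[-1.2,0.5,0],0.002],
    [[0.001,0.005,-0.003],[-1.2,0.4,0],0.002],
    [[0,0.002,0],[0,0,0],0.002],
    [[0,0,0],[0,0,0],0.002],
    [[0,0,0],[0,0,0],0.002],
    [[0,0,0],[0,0,0],0.002]
  ]
}}

```text
t: 26.88
position: [0.6172, 0.0616, 0.2741]
orientation: [-2.225, -2.213, -0.001]
wrist_force: [0.2, -1.1, -0.1]
gripper_width: 0.129
```

```bash
python3 go.py 620.9 58 260 -0.7;python3 - <<'E'
from h import *
p=telemetry.state()['position']
im=get_image('wrist'); P,_=points(im); hsv=cv2.cvtColor(im['frame'],cv2.COLOR_BGR2HSV)
m=(cv2.inRange(hsv,np.array((45,60,20)),np.array((80,255,255)))>0)
rect(P,m,p[2]-.0837,p[2]-.07,'cover roof')
rect(P,m,.085,.105,'jar rim')
m=(hsv[...,1]>0)&(np.hypot(P[...,0]-.62,P[...,1]-.058)<.06); rect(P,m,p[2]-.0837,p[2]-.072,'roof any')
E
```

```text
t 26.88 pos [617.2  61.6 274.1] jaw -0.3 tilt fix [-0.12 -0.17  0.  ] grip 0.129 F [ 0.2 -1.1 -0.1]
err world [  3.7  -3.6 -14.1] | total tool shift [-3.6  3.8 14.1] turn 0.4 | n 1 per row [-3.6  3.8 14.1] turn 0.40 q [-0.61  0.39  0.56  1.72 -0.24  1.09  0.02]
cover roof 4199 c [617.5  66.3] size [57.8 36.2] long-yaw -0.5 z med 198.1 zmax 199.7
jar rim 517 c [621.5  72.9] size [57.  17.6] long-yaw -1.4 z med 94.9 zmax 96.7
roof any 4211 c [617.3  66.3] size [58.4 36.2] long-yaw -0.5 z med 198.1 zmax 199.5
```

{"method": "jog_arm", "body": {
  "plan": [
    [[-0.002,0.002,0.003],[-0.1,-0.1,0.2],0.002],
    [[-0.001,0.0015,0.004],[0,0,0.2],0.002],
    [[0,0,0.003],[0,0,0],0.002],
    [[0,0,0],[0,0,0],0.002],
    [[0,0,0],[0,0,0],0.002],
    [[0,0,0],[0,0,0],0.002]
  ]
}}

```text
t: 27.43
position: [0.6208, 0.0581, 0.2627]
orientation: [-2.235, -2.206, 0.0]
wrist_force: [-0.0, 0.2, -0.3]
gripper_width: 0.125
```

```bash
python3 go.py 621.2 58.3 206.7 -0.7
```

```text
t 27.43 pos [620.8  58.1 262.7] jaw -0.8 tilt fix [-0.05 -0.05  0.  ] grip 0.125 F [-0.   0.2 -0.3]
err world [  0.4   0.2 -56. ] | total tool shift [ 0.2  0.4 56. ] turn -0.1 | n 2 per row [ 0.1  0.2 28. ] turn -0.03 q [-0.6   0.41  0.56  1.72 -0.25  1.08  0.03]
```

{"method": "jog_arm", "body": {
  "plan": [
    [[0,0.0003,0.005],[0,0,0],0.002],
    [[0,0,0.007],[0,0,0],0.002],
    [[0,0,0.008],[0,0,0],0.002],
    [[0,0,0.008],[0,0,0],0.002],
    [[0,0,0.008],[0,0,0],0.002],
    [[0,0,0.005],[0,0,0],0.002],
    [[0,0,0.001],[0,0,0],0.002],
    [[0,0,0],[0,0,0],0.002],
    [[0,0,0],[0,0,0],0.002]
  ]
}}

```text
t: 28.18
position: [0.62, 0.0582, 0.2142]
orientation: [-2.234, -2.205, 0.005]
wrist_force: [0.1, 0.3, -0.8]
gripper_width: 0.125
```

```bash
python3 go.py 621.2 58.3 206.7 -0.7
```

```text
t 28.18 pos [620.   58.2 214.2] jaw -0.7 tilt fix [-0.24  0.    0.  ] grip 0.125 F [ 0.1  0.3 -0.8]
err world [ 1.2  0.1 -7.5] | total tool shift [0.1 1.2 7.5] turn -0.0 | n 1 per row [0.1 1.2 7.5] turn -0.04 q [-0.59  0.47  0.54  1.76 -0.28  0.99  0.05]
```

{"method": "jog_arm", "body": {
  "plan": [
    [[0,0.001,0.002],[-0.2,0,0],0.002],
    [[0,0,0.0025],[0,0,0],0.002],
    [[0,0,0.002],[0,0,0],0.002],
    [[0,0,0.0015],[0,0,0],0.002],
    [[0,0,0.0005],[0,0,0],0.002],
    [[0,0,0],[0,0,0],0.002]
  ]
}}

```text
t: 28.68
position: [0.6223, 0.0583, 0.2066]
orientation: [2.235, 2.206, 0.004]
wrist_force: [0.3, -1.4, -2.0]
gripper_width: 0.129
```

```bash
python3 go.py 621.2 58.3 206.7 -0.7
```

```text
t 28.68 pos [622.3  58.3 206.6] jaw -0.7 tilt fix [ 0.17 -0.04  0.  ] grip 0.129 F [ 0.3 -1.4 -2. ]
err world [-1.1  0.   0.1] | total tool shift [-0.  -1.1 -0.1] turn -0.0 | n 1 per row [-0.  -1.1 -0.1] turn -0.04 q [-0.58  0.48  0.54  1.76 -0.29  0.97  0.06]
```

{"method": "jog_arm", "body": {
  "plan": [
    [[0,-0.001,0.001],[0,0,0],0.002],
    [[0,0,0],[0,0,0],0.015],
    [[0,0,0],[0,0,0],0.025],
    [[0,0,0],[0,0,0],0.035],
    [[0,0,0],[0,0,0],0.035],
    [[0,0,-0.006],[0,0,0],0.035],
    [[0,0,-0.015],[0,0,0],0.035],
    [[0,0,-0.025],[0,0,0],0.04],
    [[0,0,-0.025],[0,0,0],0.04],
    [[0,0,-0.015],[0,0,0],0.04],
    [[0,0,0],[0,0,0],0.04],
    [[0,0,0],[0,0,0],0.04]
  ]
}}

```text
t: 29.68
position: [0.6203, 0.0579, 0.2961]
orientation: [2.236, 2.206, 0.002]
wrist_force: [-0.5, 0.5, -0.1]
gripper_width: 0.471
```

```bash
python3 go.py 431 0 280 23.3; python3 - <<'E'
from h import *
im=get_image('wrist'); P,_=points(im); hsv=cv2.cvtColor(im['frame'],cv2.COLOR_BGR2HSV)
m=(cv2.inRange(hsv,np.array((45,60,20)),np.array((80,255,255)))>0)&(np.hypot(P[...,0]-.62,P[...,1]-.058)<.06)
rect(P,m,.122,.14,'cover roof'); rect(P,m,.142,.16,'tab')
E
```

```text
t 29.68 pos [620.3  57.9 296.1] jaw -0.8 tilt fix [ 0.08 -0.02  0.  ] grip 0.471 F [-0.5  0.5 -0.1]
err world [-189.3  -57.9  -16.1] | total tool shift [ -60.5 -188.6   15.8] turn -24.1 | n 6 per row [ -4.5 -32.9   2.6] turn -4.01 q [-0.62  0.38  0.58  1.7  -0.22  1.13  0.01]
cover roof 3329 c [622.8  58.6] size [57.9 44.8] long-yaw -0.9 z med 130.5 zmax 132.0
tab 443 c [622.9  58.8] size [21.5 10.8] long-yaw 89.3 z med 150.3 zmax 151.7
```

Cover roof is at 130.5 mm and flat, so it's seated. Next, the blue lid.

{"method": "jog_arm", "body": {
  "plan": [
    [[-0.002,-0.012,0],[0,0,-2],0.045],
    [[-0.003,-0.025,0],[0,0,-3],0.045],
    [[-0.004,-0.032,0],[0,0,-4],0.045],
    [[-0.004,-0.034,0],[0,0,-4],0.045],
    [[-0.004,-0.032,0.002],[0,0,-4],0.045],
    [[-0.004,-0.026,0.002],[0,0,-3.5],0.045],
    [[-0.004,-0.018,0.002],[0,0,-2],0.045],
    [[-0.002,-0.008,0.002],[0,0,-1],0.045],
    [[0,0,0],[0,0,0],0.045],
    [[0,0,0],[0,0,0],0.045],
    [[0,0,0],[0,0,0],0.045]
  ]
}}

```text
t: 30.65
position: [0.4295, -0.0009, 0.2739]
orientation: [-1.703, -2.627, 0.023]
wrist_force: [0.5, -0.7, -0.4]
gripper_width: 0.528
```

```bash
python3 go.py 431 0 200 23.3
```

```text
t 30.65 pos [429.5  -0.9 273.9] jaw 24.1 tilt fix [-1.05 -0.06  0.  ] grip 0.528 F [ 0.5 -0.7 -0.4]
err world [  1.5   0.9 -73.9] | total tool shift [ 0.1  3.1 73.8] turn 0.8 | n 2 per row [ 0.1  1.6 36.9] turn 0.40 q [-0.66 -0.02  0.56  2.15  0.02  1.03  0.31]
```

{"method": "jog_arm", "body": {
  "plan": [
    [[0,0.001,0.008],[-0.5,0,0.4],0.045],
    [[0,0.001,0.016],[-0.5,0,0.3],0.045],
    [[0,0,0.022],[0,0,0],0.045],
    [[0,0,0.02],[0,0,0],0.045],
    [[0,0,0.012],[0,0,0],0.045],
    [[0,0,0.004],[0,0,0],0.045],
    [[0,0,0],[0,0,0],0.045],
    [[0,0,0],[0,0,0],0.045],
    [[0,0,0],[0,0,0],0.045]
  ]
}}

```text
t: 31.4
position: [0.4462, 0.0056, 0.1921]
orientation: [1.711, 2.617, 0.007]
wrist_force: [-0.2, 0.1, -0.5]
gripper_width: 0.529
```

```bash
python3 go.py 431 0 87.5 23.3; python3 - <<'E'
from h import *
im=get_image('wrist'); P,_=points(im); hsv=cv2.cvtColor(im['frame'],cv2.COLOR_BGR2HSV)
m=(cv2.inRange(hsv,np.array((105,90,30)),np.array((130,255,255)))>0)&(np.hypot(P[...,0]-.431,P[...,1])<.05)
rect(P,m,.005,.018,'lid'); rect(P,m,.024,.04,'tab')
E
```

```text
t 31.40 pos [446.2   5.6 192.1] jaw 23.6 tilt fix [ 0.68  0.57 -0.  ] grip 0.529 F [-0.2  0.1 -0.5]
err world [ -15.2   -5.6 -104.6] | total tool shift [  2.  -17.4 104.4] turn 0.3 | n 3 per row [ 0.6 -5.8 34.8] turn 0.12 q [-0.64  0.15  0.57  2.2  -0.1   0.81  0.41]
lid 2804 c [430.5   1.3] size [57.8 43.2] long-yaw 23.5 z med 11.5 zmax 13.1
tab 411 c [430.6   1.1] size [21.8 11.4] long-yaw -67.8 z med 31.2 zmax 32.7
```

{"method": "jog_arm", "body": {
  "plan": [
    [[0.001,-0.006,0.004],[0.3,0.3,0.1],0.045],
    [[0.001,-0.006,0.01],[0.3,0.2,0.1],0.045],
    [[0,-0.004,0.014],[0,0,0],0.045],
    [[0,0,0.01],[0,0,0],0.045],
    [[0,0,0.004],[0,0,0],0.045],
    [[0,0,0],[0,0,0],0.045],
    [[0,0,0],[0,0,0],0.045],
    [[0,0,0],[0,0,0],0.045]
  ]
}}

```text
t: 32.12
position: [0.4304, 0.0006, 0.15]
orientation: [1.725, 2.622, 0.011]
wrist_force: [-0.3, -0.4, -0.3]
gripper_width: 0.526
```

```bash
python3 go.py 430.8 0.7 87.5 23.2
```

```text
t 32.12 pos [430.4   0.6 150. ] jaw 23.3 tilt fix [ 0.45 -0.07  0.  ] grip 0.526 F [-0.3 -0.4 -0.3]
err world [  0.4   0.1 -62.5] | total tool shift [-0.2 -0.1 62.5] turn 0.1 | n 2 per row [-0.1 -0.1 31.3] turn 0.07 q [-0.61  0.21  0.55  2.25 -0.17  0.71  0.48]
```

{"method": "jog_arm", "body": {
  "plan": [
    [[0,0,0.006],[0.3,0,0],0.045],
    [[0,0,0.01],[0,0,0],0.045],
    [[0,0,0.012],[0,0,0],0.045],
    [[0,0,0.012],[0,0,0],0.045],
    [[0,0,0.008],[0,0,0],0.045],
    [[0,0,0.004],[0,0,0],0.045],
    [[0,0,0],[0,0,0],0.045],
    [[0,0,0],[0,0,0],0.045],
    [[0,0,0],[0,0,0],0.045]
  ]
}}

```text
t: 32.87
position: [0.4334, 0.0016, 0.0951]
orientation: [1.723, 2.622, 0.01]
wrist_force: [-0.2, -1.0, 0.7]
gripper_width: 0.526
```

```bash
python3 go.py 430.8 0.7 87.5 23.2
```

```text
t 32.87 pos [433.4   1.6  95.1] jaw 23.4 tilt fix [ 0.43 -0.02  0.  ] grip 0.526 F [-0.2 -1.   0.7]
err world [-2.6 -0.9 -7.6] | total tool shift [ 0.2 -2.8  7.6] turn 0.2 | n 1 per row [ 0.2 -2.8  7.6] turn 0.20 q [-0.54  0.34  0.49  2.27 -0.3   0.59  0.58]
```

{"method": "jog_arm", "body": {
  "plan": [
    [[0,-0.002,0.003],[0.3,0,0],0.045],
    [[0,0,0.004],[0,0,0],0.045],
    [[0,0,0],[0,0,0],0.04],
    [[0,0,0],[0,0,0],0.03],
    [[0,0,0],[0,0,0],0.015],
    [[0,0,0],[0,0,0],0.004],
    [[0,0,0],[0,0,0],0.002],
    [[0,0,0],[0,0,0],0.002],
    [[0,0,0],[0,0,0],0.002]
  ]
}}

```text
t: 33.62
position: [0.4333, 0.001, 0.0894]
orientation: [1.723, 2.622, 0.009]
wrist_force: [0.4, -0.0, -0.5]
gripper_width: 0.127
```

```bash
python3 go.py 430.8 0.7 280 23.2
```

```text
t 33.62 pos [433.3   1.   89.4] jaw 23.4 tilt fix [ 0.4   0.01 -0.  ] grip 0.127 F [ 0.4 -0.  -0.5]
err world [ -2.5  -0.3 190.6] | total tool shift [   0.7   -1.  -190.6] turn 0.2 | n 6 per row [  0.1  -0.2 -31.8] turn 0.03 q [-0.54  0.35  0.48  2.27 -0.31  0.57  0.59]
```

{"method": "jog_arm", "body": {
  "plan": [
    [[0,0,-0.008],[0,0,0],0.002],
    [[0,0,-0.02],[0,0,0],0.002],
    [[0,0,-0.03],[0,0,0],0.002],
    [[0,0,-0.034],[0,0,0],0.002],
    [[0,0,-0.034],[0,0,0],0.002],
    [[0,0,-0.03],[0,0,0],0.002],
    [[0,0,-0.02],[0,0,0],0.002],
    [[0,0,-0.008],[0,0,0],0.002],
    [[0,0,0],[0,0,0],0.002],
    [[0,0,0],[0,0,0],0.002]
  ]
}}

```text
t: 34.45
position: [0.4294, -0.0014, 0.283]
orientation: [1.73, 2.622, 0.003]
wrist_force: [-0.2, 0.3, -1.1]
gripper_width: 0.128
```

```bash
python3 go.py 619.3 9.8 280 -0.7 10
```

```text
t 34.45 pos [429.4  -1.4 283. ] jaw 23.2 tilt fix [ 0.11 -0.05  0.  ] grip 0.128 F [-0.2  0.3 -1.1]
err world [189.9  11.2  -3. ] | total tool shift [-64.4 179.    3.3] turn 23.9 | n 10 per row [-3.  18.9  0.3] turn 2.39 q [-0.69 -0.05  0.59  2.15  0.03  1.04  0.29]
```

{"method": "jog_arm", "body": {
  "plan": [
    [[-0.001,0.008,-0.001],[0,0,1.2],0.002],
    [[-0.003,0.018,-0.001],[0,0,2.2],0.002],
    [[-0.003,0.023,-0.001],[0,0,2.8],0.002],
    [[-0.003,0.023,-0.001],[0,0,2.8],0.002],
    [[-0.003,0.023,-0.001],[0,0,2.8],0.002],
    [[-0.003,0.023,-0.001],[0,0,2.8],0.002],
    [[-0.003,0.023,-0.001],[0,0,2.8],0.002],
    [[-0.003,0.02,-0.001],[0,0,2.8],0.002],
    [[-0.003,0.015,-0.001],[0,0,2.2],0.002],
    [[-0.001,0.01,-0.001],[0,0,1.2],0.002],
    [[0,0,0],[0,0,0],0.002],
    [[0,0,0],[0,0,0],0.002],
    [[0,0,0],[0,0,0],0.002]
  ]
}}

```text
t: 35.53
position: [0.6155, 0.0152, 0.2576]
orientation: [-2.243, -2.168, 0.07]
wrist_force: [0.0, -1.2, -0.3]
gripper_width: 0.131
```

```bash
python3 go.py 619.3 9.8 250 -0.7
```

```text
t 35.53 pos [615.5  15.2 257.6] jaw -2.0 tilt fix [-2.66  1.01  0.  ] grip 0.131 F [ 0.  -1.2 -0.3]
err world [ 3.8 -5.4 -7.6] | total tool shift [-5.1  4.4  7.5] turn -1.3 | n 1 per row [-5.1  4.4  7.5] turn -1.27 q [-0.59  0.44  0.63  1.72 -0.27  1.12  0.09]
```

{"method": "jog_arm", "body": {
  "plan": [
    [[-0.002,0.002,-0.002],[-1.2,0.5,-0.6],0.002],
    [[-0.002,0.002,-0.001],[-1.2,0.4,-0.6],0.002],
    [[0,0,0],[0,0,0],0.002],
    [[0,0,0],[0,0,0],0.002],
    [[0,0,0],[0,0,0],0.002],
    [[0,0,0],[0,0,0],0.002]
  ]
}}

```text
t: 36.03
position: [0.6158, 0.0105, 0.2593]
orientation: [-2.23, -2.205, 0.003]
wrist_force: [-0.4, 1.2, -1.0]
gripper_width: 0.128
```

```bash
python3 go.py 619.3 9.8 250 -0.7; python3 - <<'E'
from h import *
p=telemetry.state()['position']
im=get_image('wrist'); P,_=points(im); hsv=cv2.cvtColor(im['frame'],cv2.COLOR_BGR2HSV)
m=(cv2.inRange(hsv,np.array((105,90,30)),np.array((130,255,255)))>0)&(np.hypot(P[...,0]-p[0],P[...,1]-p[1])<.06)
print(p*1000); rect(P,m,p[2]-.089,p[2]-.07,'held lid'); rect(P,m,.085,.105,'rim')
E
```

```text
t 36.03 pos [615.8  10.5 259.3] jaw -0.6 tilt fix [-0.29 -0.13  0.  ] grip 0.128 F [-0.4  1.2 -1. ]
err world [ 3.5 -0.7 -9.3] | total tool shift [-0.7  3.5  9.3] turn 0.1 | n 1 per row [-0.7  3.5  9.3] turn 0.06 q [-0.58  0.42  0.63  1.75 -0.28  1.07  0.13]
[615.83537399  10.49921668 259.31275238]
held lid 4085 c [615.9  15.5] size [57.7 37.2] long-yaw -1.0 z med 181.7 zmax 184.2
rim 226 c [619.4  16.9] size [57.3 22. ] long-yaw -0.4 z med 95.1 zmax 96.6
```

{"method": "jog_arm", "body": {
  "plan": [
    [[-0.001,0.002,0.003],[-0.2,-0.1,0],0.002],
    [[0,0.001,0.006],[0,0,0],0.002],
    [[0,0,0.008],[0,0,0],0.002],
    [[0,0,0.008],[0,0,0],0.002],
    [[0,0,0.008],[0,0,0],0.002],
    [[0,0,0.008],[0,0,0],0.002],
    [[0,0,0.006],[0,0,0],0.002],
    [[0,0,0.003],[0,0,0],0.002],
    [[0,0,0],[0,0,0],0.002],
    [[0,0,0],[0,0,0],0.002]
  ]
}}

```text
t: 36.92
position: [0.6183, 0.0101, 0.202]
orientation: [-2.231, -2.208, 0.005]
wrist_force: [-0.5, -0.5, -0.2]
gripper_width: 0.129
```

```bash
python3 go.py 619.2 9 178.4 -0.7
```

```text
t 36.92 pos [618.3  10.1 202. ] jaw -0.6 tilt fix [-0.25  0.02  0.  ] grip 0.129 F [-0.5 -0.5 -0.2]
err world [  0.9  -1.1 -23.6] | total tool shift [-1.1  1.  23.6] turn 0.1 | n 1 per row [-1.1  1.  23.6] turn 0.12 q [-0.55  0.49  0.6   1.78 -0.33  0.97  0.17]
```

{"method": "jog_arm", "body": {
  "plan": [
    [[-0.001,0.001,0.004],[-0.1,0,0],0.002],
    [[0,0,0.005],[0,0,0],0.002],
    [[0,0,0.005],[0,0,0],0.002],
    [[0,0,0.003],[0,0,0],0.002],
    [[0,0,0.001],[0,0,0],0.002],
    [[0,0,0],[0,0,0],0.002],
    [[0,0,0],[0,0,0],0.002]
  ]
}}

```text
t: 37.5
position: [0.6203, 0.0089, 0.1833]
orientation: [2.233, 2.21, 0.0]
wrist_force: [0.2, 0.2, 0.1]
gripper_width: 0.128
```

```bash
python3 go.py 619.2 9 178.4 -0.7
```

```text
t 37.50 pos [620.3   8.9 183.3] jaw -0.6 tilt fix [ 0.01 -0.    0.  ] grip 0.128 F [0.2 0.2 0.1]
err world [-1.1  0.1 -4.9] | total tool shift [ 0.1 -1.2  4.9] turn 0.1 | n 1 per row [ 0.1 -1.2  4.9] turn 0.12 q [-0.54  0.52  0.59  1.79 -0.34  0.94  0.18]
```

{"method": "jog_arm", "body": {
  "plan": [
    [[0,-0.001,0.002],[0,0,0],0.002],
    [[0,0,0.002],[0,0,0],0.002],
    [[0,0,0.001],[0,0,0],0.002],
    [[0,0,0.001],[0,0,0],0.002],
    [[0,0,0.001],[0,0,0],0.002],
    [[0,0,0],[0,0,0],0.002]
  ]
}}

```text
t: 38.0
position: [0.6204, 0.0087, 0.1786]
orientation: [2.232, 2.21, 0.004]
wrist_force: [-0.1, 0.3, -0.1]
gripper_width: 0.124
```

```bash
python3 go.py 619.2 9 178.4 -0.7
```

```text
t 38.00 pos [620.4   8.7 178.6] jaw -0.6 tilt fix [ 0.14 -0.08  0.  ] grip 0.124 F [-0.1  0.3 -0.1]
err world [-1.2  0.3 -0.2] | total tool shift [ 0.2 -1.2  0.2] turn 0.1 | n 1 per row [ 0.2 -1.2  0.2] turn 0.12 q [-0.54  0.52  0.58  1.79 -0.35  0.93  0.19]
```

{"method": "jog_arm", "body": {
  "plan": [
    [[0,-0.001,0.001],[0,0,0],0.002],
    [[0,0,0.001],[0,0,0],0.002],
    [[0,0,0],[0,0,0],0.002],
    [[0,0,0],[0,0,0],0.015],
    [[0,0,0],[0,0,0],0.025],
    [[0,0,0],[0,0,0],0.035],
    [[0,0,0],[0,0,0],0.035],
    [[0,0,-0.006],[0,0,0],0.035],
    [[0,0,-0.015],[0,0,0],0.035],
    [[0,0,-0.03],[0,0,0],0.04],
    [[0,0,-0.035],[0,0,0],0.04],
    [[0,0,-0.02],[0,0,0],0.04],
    [[0,0,0],[0,0,0],0.04],
    [[0,0,0],[0,0,0],0.04]
  ]
}}

```text
t: 39.17
position: [0.6176, 0.0086, 0.2862]
orientation: [-2.232, -2.208, 0.002]
wrist_force: [0.7, -0.2, -1.2]
gripper_width: 0.473
```

```bash
python3 go.py 447 -137.5 250 -17.5; python3 - <<'E'
from h import *
im=get_image('wrist'); P,_=points(im); hsv=cv2.cvtColor(im['frame'],cv2.COLOR_BGR2HSV)
m=(cv2.inRange(hsv,np.array((105,90,30)),np.array((130,255,255)))>0)&(np.hypot(P[...,0]-.619,P[...,1]-.01)<.06)
rect(P,m,.092,.108,'plate'); rect(P,m,.112,.13,'tab')
E
```

```text
t 39.17 pos [617.6   8.6 286.2] jaw -0.6 tilt fix [-0.14 -0.01  0.  ] grip 0.473 F [ 0.7 -0.2 -1.2]
err world [-170.6 -146.1  -36.2] | total tool shift [-147.9 -169.    36.5] turn 16.9 | n 6 per row [-28.  -25.    6.1] turn 2.82 q [-0.59  0.39  0.64  1.72 -0.26  1.12  0.12]
plate 2673 c [620.2   7.8] size [60.2 45.3] long-yaw -0.6 z med 100.5 zmax 102.0
tab 402 c [621.4  10. ] size [22.  11.6] long-yaw 89.3 z med 120.3 zmax 121.5
```

Blue plate is at 100.5 mm, the same as yellow's lid, so it's seated. Next, the pink lid.

{"method": "jog_arm", "body": {
  "plan": [
    [[-0.01,-0.009,0],[0,0,1],0.045],
    [[-0.018,-0.016,0],[0,0,2],0.045],
    [[-0.023,-0.021,0],[0,0,2.5],0.045],
    [[-0.025,-0.022,0],[0,0,2.5],0.045],
    [[-0.025,-0.022,0.002],[0,0,2.5],0.045],
    [[-0.025,-0.022,0.002],[0,0,2.5],0.045],
    [[-0.02,-0.019,0.003],[0,0,2],0.045],
    [[-0.013,-0.012,0.004],[0,0,1.5],0.045],
    [[-0.006,-0.005,0.002],[0,0,0.5],0.045],
    [[0,0,0],[0,0,0],0.045],
    [[0,0,0],[0,0,0],0.045],
    [[0,0,0],[0,0,0],0.045]
  ]
}}

```text
t: 40.22
position: [0.4247, -0.1389, 0.2566]
orientation: [-2.536, -1.817, 0.041]
wrist_force: [-0.1, 0.2, 0.4]
gripper_width: 0.528
```

```bash
python3 go.py 447 -137.5 190 -17.5
```

```text
t 40.22 pos [ 424.7 -138.9  256.6] jaw -18.8 tilt fix [-1.86  0.5   0.  ] grip 0.528 F [-0.1  0.2  0.4]
err world [ 22.3   1.4 -66.6] | total tool shift [ 9.  22.8 65.8] turn -1.3 | n 2 per row [ 4.5 11.4 32.9] turn -0.64 q [-0.56  0.06  0.82  2.13 -0.04  1.01 -0.05]
```

{"method": "jog_arm", "body": {
  "plan": [
    [[0.002,0.005,0.006],[-0.9,0.2,-0.6],0.045],
    [[0.002,0.005,0.014],[-0.9,0.2,-0.6],0.045],
    [[0.001,0.003,0.02],[0,0,0],0.045],
    [[0,0,0.012],[0,0,0],0.045],
    [[0,0,0.004],[0,0,0],0.045],
    [[0,0,0],[0,0,0],0.045],
    [[0,0,0],[0,0,0],0.045],
    [[0,0,0],[0,0,0],0.045]
  ]
}}

```text
t: 40.88
position: [0.4507, -0.1316, 0.2004]
orientation: [2.507, 1.876, 0.004]
wrist_force: [0.3, -0.0, 0.1]
gripper_width: 0.524
```

```bash
python3 go.py 447 -137.5 87.5 -17.5; python3 - <<'E'
from h import *
im=get_image('wrist'); P,_=points(im); hsv=cv2.cvtColor(im['frame'],cv2.COLOR_BGR2HSV)
m=(cv2.inRange(hsv,np.array((145,60,40)),np.array((175,255,255)))>0)&(np.hypot(P[...,0]-.447,P[...,1]+.1375)<.05)
rect(P,m,.005,.018,'lid'); rect(P,m,.024,.04,'tab')
E
```

```text
t 40.88 pos [ 450.7 -131.6  200.4] jaw -16.4 tilt fix [ 0.55  0.25 -0.  ] grip 0.524 F [ 0.3 -0.   0.1]
err world [  -3.7   -5.9 -112.9] | total tool shift [ -6.3  -3.  112.9] turn 1.1 | n 3 per row [-2.1 -1.  37.6] turn 0.37 q [-0.52  0.21  0.79  2.15 -0.19  0.84  0.1 ]
lid 2623 c [ 446.9 -136.7] size [57.7 44.4] long-yaw -18.0 z med 11.5 zmax 12.9
tab 376 c [ 447.1 -136.4] size [21.8 11.7] long-yaw 73.2 z med 31.3 zmax 32.9
```

Target (447.1, -137), jaw -17.3.

{"method": "jog_arm", "body": {
  "plan": [
    [[-0.003,-0.001,0.006],[0.3,0.1,0.5],0.045],
    [[-0.002,-0.001,0.012],[0.2,0.1,0.4],0.045],
    [[0,0,0.016],[0,0,0],0.045],
    [[0,0,0.012],[0,0,0],0.045],
    [[0,0,0.006],[0,0,0],0.045],
    [[0,0,0],[0,0,0],0.045],
    [[0,0,0],[0,0,0],0.045],
    [[0,0,0],[0,0,0],0.045]
  ]
}}

```text
t: 41.6
position: [0.4514, -0.1376, 0.1504]
orientation: [2.528, 1.855, 0.017]
wrist_force: [0.5, -0.2, 0.4]
gripper_width: 0.526
```

```bash
python3 go.py 447.1 -137 88.5 -17.3
```

```text
t 41.60 pos [ 451.4 -137.6  150.4] jaw -17.5 tilt fix [ 0.64 -0.28  0.  ] grip 0.526 F [ 0.5 -0.2  0.4]
err world [ -4.3   0.6 -61.9] | total tool shift [-1.  -4.9 61.8] turn -0.2 | n 2 per row [-0.5 -2.5 30.9] turn -0.08 q [-0.44  0.32  0.74  2.17 -0.33  0.74  0.2 ]
```

{"method": "jog_arm", "body": {
  "plan": [
    [[0,-0.002,0.006],[0.3,-0.1,0],0.045],
    [[0,-0.002,0.01],[0.2,-0.1,0],0.045],
    [[0,0,0.012],[0,0,0],0.045],
    [[0,0,0.012],[0,0,0],0.045],
    [[0,0,0.008],[0,0,0],0.045],
    [[0,0,0.003],[0,0,0],0.045],
    [[0,0,0],[0,0,0],0.045],
    [[0,0,0],[0,0,0],0.045],
    [[0,0,0],[0,0,0],0.045]
  ]
}}

```text
t: 42.35
position: [0.4495, -0.1359, 0.0974]
orientation: [2.529, 1.858, 0.01]
wrist_force: [-0.1, -0.3, 0.5]
gripper_width: 0.529
```

```bash
python3 go.py 447.1 -137 88.5 -17.3
```

```text
t 42.35 pos [ 449.5 -135.9   97.4] jaw -17.4 tilt fix [ 0.36 -0.21  0.  ] grip 0.529 F [-0.1 -0.3  0.5]
err world [-2.4 -1.1 -8.9] | total tool shift [-1.8 -2.1  8.9] turn -0.1 | n 1 per row [-1.8 -2.1  8.9] turn -0.10 q [-0.37  0.43  0.65  2.19 -0.44  0.64  0.3 ]
```

{"method": "jog_arm", "body": {
  "plan": [
    [[-0.001,-0.001,0.004],[0.3,-0.2,0],0.045],
    [[-0.0005,-0.001,0.004],[0,0,0],0.045],
    [[0,0,0],[0,0,0],0.04],
    [[0,0,0],[0,0,0],0.03],
    [[0,0,0],[0,0,0],0.015],
    [[0,0,0],[0,0,0],0.004],
    [[0,0,0],[0,0,0],0.002],
    [[0,0,0],[0,0,0],0.002],
    [[0,0,0],[0,0,0],0.002]
  ]
}}

```text
t: 43.1
position: [0.4488, -0.1372, 0.0906]
orientation: [2.529, 1.858, 0.006]
wrist_force: [-0.1, -0.3, -0.3]
gripper_width: 0.128
```

```bash
python3 go.py 447.1 -137 280 -17.3
```

```text
t 43.10 pos [ 448.8 -137.2   90.6] jaw -17.4 tilt fix [ 0.3  -0.06  0.  ] grip 0.128 F [-0.1 -0.3 -0.3]
err world [ -1.7   0.2 189.4] | total tool shift [-1.000e-01 -7.000e-01 -1.894e+02] turn -0.1 | n 5 per row [ -0.   -0.1 -37.9] turn -0.02 q [-0.35  0.44  0.64  2.19 -0.45  0.63  0.31]
```

{"method": "jog_arm", "body": {
  "plan": [
    [[0,0,-0.008],[0,0,0],0.002],
    [[0,0,-0.02],[0,0,0],0.002],
    [[0,0,-0.03],[0,0,0],0.002],
    [[0,0,-0.035],[0,0,0],0.002],
    [[0,0,-0.035],[0,0,0],0.002],
    [[0,0,-0.035],[0,0,0],0.002],
    [[0,0,-0.025],[0,0,0],0.002],
    [[0,0,-0.01],[0,0,0],0.002],
    [[0,0,0],[0,0,0],0.002],
    [[0,0,0],[0,0,0],0.002]
  ]
}}

```text
t: 43.93
position: [0.445, -0.1388, 0.2989]
orientation: [-2.535, -1.852, -0.001]
wrist_force: [-0.2, -0.3, -0.5]
gripper_width: 0.132
```

```bash
python3 go.py 619.5 154 290 -0.7 14
```

```text
t 43.93 pos [ 445.  -138.8  298.9] jaw -17.7 tilt fix [-0.06 -0.1   0.  ] grip 0.132 F [-0.2 -0.3 -0.5]
err world [174.5 292.8  -8.9] | total tool shift [332.   77.1   9.5] turn -17.0 | n 14 per row [22.8  8.7  0.7] turn -1.22 q [-0.62  0.01  0.85  2.06 -0.01  1.07 -0.07]
```

{"method": "jog_arm", "body": {
  "plan": [
    [[0.009,0.003,0],[0,0,-0.5],0.002],
    [[0.018,0.006,0],[0,0,-1],0.002],
    [[0.024,0.009,0],[0,0,-1.3],0.002],
    [[0.025,0.01,-0.001],[0,0,-1.4],0.002],
    [[0.025,0.01,-0.001],[0,0,-1.4],0.002],
    [[0.025,0.01,-0.001],[0,0,-1.4],0.002],
    [[0.025,0.01,-0.001],[0,0,-1.4],0.002],
    [[0.025,0.01,-0.001],[0,0,-1.4],0.002],
    [[0.025,0.01,-0.001],[0,0,-1.4],0.002],
    [[0.025,0.01,-0.001],[0,0,-1.4],0.002],
    [[0.025,0.01,-0.001],[0,0,-1.3],0.002],
    [[0.022,0.009,-0.001],[0,0,-1.2],0.002],
    [[0.017,0.007,-0.001],[0,0,-0.8],0.002],
    [[0.01,0.005,-0.001],[0,0,-0.4],0.002],
    [[0.003,0.002,0],[0,0,0],0.002],
    [[0,0,0],[0,0,0],0.002],
    [[0,0,0],[0,0,0],0.002],
    [[0,0,0],[0,0,0],0.002]
  ]
}}

```text
t: 45.43
position: [0.6111, 0.1812, 0.267]
orientation: [-2.178, -2.213, 0.074]
wrist_force: [-0.4, -0.8, 0.4]
gripper_width: 0.123
```

```bash
python3 go.py 619.5 154 260 -0.7
```

```text
t 45.43 pos [611.1 181.2 267. ] jaw 0.9 tilt fix [-3.38  0.45  0.  ] grip 0.123 F [-0.4 -0.8  0.4]
err world [  8.4 -27.2  -7. ] | total tool shift [-27.2   8.4   6.8] turn 1.6 | n 1 per row [-27.2   8.4   6.8] turn 1.58 q [-0.8   0.47  0.6   1.65 -0.29  1.17 -0.11]
```

{"method": "jog_arm", "body": {
  "plan": [
    [[-0.006,0.001,-0.002],[-1,0.2,0.5],0.002],
    [[-0.008,0.001,-0.001],[-1,0.2,0.5],0.002],
    [[-0.008,0.001,0],[-1,0,0.5],0.002],
    [[-0.005,0.001,0],[0,0,0],0.002],
    [[0,0,0],[0,0,0],0.002],
    [[0,0,0],[0,0,0],0.002],
    [[0,0,0],[0,0,0],0.002]
  ]
}}

```text
t: 46.02
position: [0.6151, 0.1409, 0.2726]
orientation: [2.251, 2.188, -0.001]
wrist_force: [0.2, 0.4, 0.0]
gripper_width: 0.125
```

```bash
python3 go.py 619.5 154 260 -0.7; python3 - <<'E'
from h import *
p=telemetry.state()['position']
im=get_image('wrist'); P,_=points(im); hsv=cv2.cvtColor(im['frame'],cv2.COLOR_BGR2HSV)
m=(cv2.inRange(hsv,np.array((145,60,40)),np.array((175,255,255)))>0)&(np.hypot(P[...,0]-p[0],P[...,1]-p[1])<.06)
print(p*1000); rect(P,m,p[2]-.089,p[2]-.07,'held lid'); rect(P,m,.085,.105,'rim')
E
```

```text
t 46.02 pos [615.1 140.9 272.6] jaw -1.6 tilt fix [ 0.04  0.1  -0.  ] grip 0.125 F [0.2 0.4 0. ]
err world [  4.4  13.1 -12.6] | total tool shift [13.3  4.1 12.6] turn -0.9 | n 1 per row [13.3  4.1 12.6] turn -0.93 q [-0.78  0.43  0.63  1.7  -0.27  1.1  -0.1 ]
[615.05540564 140.8686019  272.5995097 ]
held lid 3925 c [615.6 144.4] size [58.  37.1] long-yaw -2.2 z med 193.8 zmax 197.6
rim 1241 c [619.5 153.4] size [57.8 49.1] long-yaw -1.3 z med 94.8 zmax 96.5
```

{"method": "jog_arm", "body": {
  "plan": [
    [[0.004,0.001,0.002],[0,0,-0.4],0.002],
    [[0.005,0.002,0.002],[0,0,-0.4],0.002],
    [[0.003,0.001,0.002],[0,0,0],0.002],
    [[0,0,0],[0,0,0],0.002],
    [[0,0,0],[0,0,0],0.002],
    [[0,0,0],[0,0,0],0.002]
  ]
}}

```text
t: 46.57
position: [0.6198, 0.1581, 0.2651]
orientation: [2.229, 2.213, -0.001]
wrist_force: [0.5, -0.1, 0.8]
gripper_width: 0.124
```

```bash
python3 go.py 619.5 154.5 179.6 -0.7
```

```text
t 46.57 pos [619.8 158.1 265.1] jaw -0.4 tilt fix [-0.    0.04  0.  ] grip 0.124 F [ 0.5 -0.1  0.8]
err world [ -0.3  -3.6 -85.5] | total tool shift [-3.5 -0.3 85.5] turn 0.3 | n 3 per row [-1.2 -0.1 28.5] turn 0.09 q [-0.79  0.45  0.61  1.68 -0.28  1.1  -0.1 ]
```

{"method": "jog_arm", "body": {
  "plan": [
    [[-0.002,0,0.005],[0,0,0.2],0.002],
    [[-0.001,0,0.008],[0,0,0],0.002],
    [[0,0,0.01],[0,0,0],0.002],
    [[0,0,0.01],[0,0,0],0.002],
    [[0,0,0.01],[0,0,0],0.002],
    [[0,0,0.01],[0,0,0],0.002],
    [[0,0,0.005],[0,0,0],0.002],
    [[0,0,0.001],[0,0,0],0.002],
    [[0,0,0],[0,0,0],0.002],
    [[0,0,0],[0,0,0],0.002]
  ]
}}

```text
t: 47.4
position: [0.618, 0.1537, 0.1968]
orientation: [-2.234, -2.207, 0.009]
wrist_force: [0.1, 0.1, -0.1]
gripper_width: 0.124
```

```bash
python3 go.py 619.5 154.5 179.6 -0.7
```

```text
t 47.40 pos [618.  153.7 196.8] jaw -0.7 tilt fix [-0.29  0.19  0.  ] grip 0.124 F [ 0.1  0.1 -0.1]
err world [  1.5   0.8 -17.2] | total tool shift [ 0.9  1.6 17.2] turn 0.0 | n 1 per row [ 0.9  1.6 17.2] turn 0.01 q [-0.75  0.53  0.58  1.74 -0.33  0.98 -0.06]
```

{"method": "jog_arm", "body": {
  "plan": [
    [[0.001,0.001,0.004],[-0.2,0.1,0],0.002],
    [[0,0.0005,0.004],[0,0,0],0.002],
    [[0,0,0.003],[0,0,0],0.002],
    [[0,0,0.002],[0,0,0],0.002],
    [[0,0,0.001],[0,0,0],0.002],
    [[0,0,0],[0,0,0],0.002]
  ]
}}

```text
t: 47.9
position: [0.6212, 0.1553, 0.1835]
orientation: [2.233, 2.207, 0.004]
wrist_force: [0.3, 0.5, -0.4]
gripper_width: 0.128
```

```bash
python3 go.py 619.5 154.5 179.6 -0.7
```

```text
t 47.90 pos [621.2 155.3 183.5] jaw -0.7 tilt fix [ 0.17 -0.01  0.  ] grip 0.128 F [ 0.3  0.5 -0.4]
err world [-1.7 -0.8 -3.9] | total tool shift [-0.8 -1.7  3.9] turn 0.0 | n 1 per row [-0.8 -1.7  3.9] turn 0.03 q [-0.75  0.55  0.57  1.74 -0.35  0.95 -0.05]
```

{"method": "jog_arm", "body": {
  "plan": [
    [[-0.0005,-0.001,0.002],[0,0,0],0.002],
    [[0,-0.0005,0.0015],[0,0,0],0.002],
    [[0,0,0.001],[0,0,0],0.002],
    [[0,0,0.001],[0,0,0],0.002],
    [[0,0,0.001],[0,0,0],0.002],
    [[0,0,0],[0,0,0],0.002]
  ]
}}

```text
t: 48.4
position: [0.6204, 0.1547, 0.1797]
orientation: [2.234, 2.207, 0.007]
wrist_force: [0.5, -0.2, 0.0]
gripper_width: 0.127
```

```bash
python3 go.py 619.5 154.5 179.6 -0.7
```

```text
t 48.40 pos [620.4 154.7 179.7] jaw -0.7 tilt fix [ 0.23 -0.12  0.  ] grip 0.127 F [ 0.5 -0.2  0. ]
err world [-0.9 -0.2 -0.1] | total tool shift [-0.2 -0.9  0.1] turn 0.0 | n 1 per row [-0.2 -0.9  0.1] turn 0.02 q [-0.74  0.55  0.57  1.75 -0.35  0.95 -0.05]
```

Lower slightly, release, rise well clear and back off for the final look.

{"method": "jog_arm", "body": {
  "plan": [
    [[0,-0.0005,0.001],[0,0,0],0.002],
    [[0,0,0.001],[0,0,0],0.002],
    [[0,0,0],[0,0,0],0.002],
    [[0,0,0],[0,0,0],0.015],
    [[0,0,0],[0,0,0],0.025],
    [[0,0,0],[0,0,0],0.035],
    [[0,0,0],[0,0,0],0.035],
    [[0,0,-0.006],[0,0,0],0.035],
    [[0,0,-0.015],[0,0,0],0.035],
    [[0,0,-0.03],[0,0,0],0.04],
    [[0,0,-0.035],[0,0,0],0.04],
    [[0,0,-0.03],[0,0,0],0.04],
    [[0,-0.015,-0.01],[0,0,0],0.04],
    [[0,-0.03,0],[0,0,0],0.04],
    [[0.01,-0.03,0],[0,0,0],0.04],
    [[0.01,-0.02,0],[0,0,0],0.04],
    [[0,0,0],[0,0,0],0.04],
    [[0,0,0],[0,0,0],0.04]
  ]
}}

```text
t: 49.9
position: [0.5227, 0.174, 0.312]
orientation: [2.238, 2.201, 0.01]
wrist_force: [0.7, -0.9, 0.7]
gripper_width: 0.467
```

```bash
cat > fin.py <<'E'
from h import *
print(telemetry.state()['t'],telemetry.state()['position'])
for nm in ('wrist','top'):
    im=get_image(nm); P,_=points(im); hsv=cv2.cvtColor(im['frame'],cv2.COLOR_BGR2HSV)
    cv2.imwrite(f'pics/fin_{nm}.png',im['frame']); print(nm)
    near=(np.abs(P[...,0]-.619)<.06)&(np.abs(P[...,1]-.058)<.15)
    c=lambda lo,hi:near&(cv2.inRange(hsv,np.array(lo),np.array(hi))>0)
    for n,m,bs in [('pink',c((145,60,40),(175,255,255)),[(.096,.106),(.113,.13)]),('blue',c((105,90,30),(130,255,255)),[(.096,.106),(.113,.13)]),
      ('green',c((45,60,20),(80,255,255)),[(.123,.138),(.143,.16)]),('yellow',c((20,90,60),(35,255,255)),[(.094,.108)]),
      ('white',near&(np.abs(P[...,1]+.0385)<.0245),[(.094,.106)])]:
        for b in bs: rect(P,m,*b,n)
E
python3 fin.py
```

```text
49.9 [0.52270145 0.17399797 0.31202735]
wrist
pink 2127 c [620.7 154.8] size [60.3 44.1] long-yaw -0.9 z med 100.6 zmax 102.4
pink 350 c [621.5 155.1] size [21.5 12. ] long-yaw 89.5 z med 120.2 zmax 121.7
blue 47 c [642.   -7.8] size [11.1  8. ] long-yaw -79.6 z med 100.8 zmax 101.9
blue few 0
green few 9
green few 0
yellow 1647 c [618.7 104.9] size [58.3 48.5] long-yaw -0.9 z med 100.6 zmax 104.5
white 89 c [643.6 -29.1] size [27.5  6.4] long-yaw -88.1 z med 100.7 zmax 101.9
top
pink 603 c [621.  153.9] size [60.5 44.7] long-yaw 1.1 z med 99.9 zmax 103.3
pink 82 c [622.  154.1] size [22.9 12.2] long-yaw 86.0 z med 119.2 zmax 122.4
blue 609 c [620.9   9. ] size [59.9 44.5] long-yaw -2.7 z med 100.0 zmax 103.6
blue 78 c [620.6   8.7] size [20.5 11. ] long-yaw -88.7 z med 119.7 zmax 122.8
green 656 c [623.   57.3] size [58.6 44. ] long-yaw -0.4 z med 130.0 zmax 133.4
green 87 c [623.   57.5] size [20.3 12.6] long-yaw 89.3 z med 149.1 zmax 152.3
yellow 618 c [618.6 106.3] size [58.9 44.7] long-yaw 0.6 z med 99.9 zmax 103.5
white 620 c [617.1 -38.6] size [58.2 45.8] long-yaw -0.4 z med 99.8 zmax 103.1
```

View pics/fin_wrist.png

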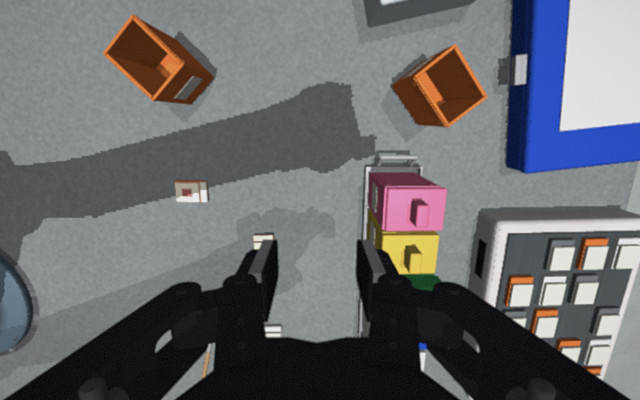

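The final wrist view shows the pink lid flat at (407,202), with the gripper clear. The top view agrees: pink and blue plates at z 100 (as yellow's and white's lids), cover roof at 130, and no starting jar moved. Handing in.

{"method": "jog_arm", "body": {
  "plan": [
    [[0,0,0],[0,0,0],0.04],
    [[0,0,0],[0,0,0],0.04],
    [[0,0,0],[0,0,0],0.04],
    [[0,0,0],[0,0,0],0.04],
    [[0,0,0],[0,0,0],0.04],
    [[0,0,0],[0,0,0],0.04]
  ]
}}

```text
t: 50.5
position: [0.5275, 0.1705, 0.3113]
orientation: [2.243, 2.188, 0.006]
wrist_force: [-0.1, -0.1, -0.2]
gripper_width: 0.466
```

```bash
python3 -c "
from cell import workorder; print(workorder.close_job())"
```

```text
the job is handed in; nothing more can be done
None
```

The staining line is ready and I handed the job in at about 50.5 s. The green jar is in the middle place with the slide rack inside, and the tall green cover is over it. The pink and blue jars have their own lids. The hand-in gives no verdict, so what follows is from my own camera checks.

- **Heights:** The green jar's rim was level with its neighbours at about 95 mm, and the rack's handle top was at 123 mm, as expected. In the final check the cover's roof was at 130 mm, and the pink and blue lid plates were at 100 mm, matching the yellow and white jars' own lids.
- **Positions:** The cover and both lids sit within about 2 mm of their jars' centres in x and y. The yellow and white jars have not moved measurably. The pink and blue jars were last measured directly just before they were closed, and were then within 1 mm of their starting places.
- **Robot:** The gripper is open and clear of everything.

No check failed. The top and wrist cameras differed by about 1 mm in places, and two readings of the blue jar and lid were 1–2 mm off because part of them was hidden. In the last wrist view the gripper hid the cover and blue lid, so their final check comes from the top camera.

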